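# Clear the stove-repair bench

## Robot

A 6-joint arm with a two-finger parallel gripper is mounted at the origin on the work surface. World frame = base frame: x ahead of the robot, y to its left, z up, the work surface at z = 0. Lengths are in m, angles in rad, forces in N, time in s.
With the tool pointing down it reaches from about 0.35 to 0.975 m from the base axis. Payload 4.9 kg.
Tool frame: the origin (TCP) lies at the very end of the fingers, on their centre line; the grasp point (between the pads) lies 19 mm behind it (ctrl.tcp_to_grasp is the z of the grasp point in the tool frame, in m); z points along the fingers, y is the line along which they close (so a half turn about z gives the same grasp; the last joint's range is limited). The gripper opens to 85 mm and grips with 20 to 120 N. Pads are 22 mm wide; open, the fingers measure 114 mm over their backs; the gripper's body (76 mm by 85 mm) begins 54 mm behind the grasp point. The pads swing forward as they close: fully open they stand 13 mm farther back than shut.
Start: joints at [-1.329, 0.053, 1.613, -0, 1.476, -0.119], TCP at [0.221, -0.585, 0.197] pointing down, gripper open.
Joint ranges: [-3.01, 3.01], [-1.01, 2.22], [0.06, 2.58], [-1.02, 4.17], [0.09, 2.62], [-3.14, 3.14]. Speed limits (rad/s): [2.57, 2.57, 3.14, 3.14, 3.14, 3.14].

## Interface

Orientations are given as a rotation vector (axis times angle).
In Python, from station import ctrl, eyes, job, nets gives the robot as it stands. The module is installed in compiled form; this text tells all that it offers.
- The arm moves only by the tool jog_arm, never from a script. Its argument "commands" is one flat list of numbers, 7 for each row, row after row: the shift along the tool's x, y, z each as a share of 0.06 m, from -1 to 1, then the turn, a rotation vector about the tool's x, y, z each as a share of 0.1 rad, from -1 to 1, then the finger opening in mm, from 0 to 85.4. In form: [x, y, z, ax, ay, az, grip, x, y, z, ax, ay, az, grip, ...]. A call has 1 to 20 rows; each row shifts and turns the commanded pose from where the row before left it, along the tool's axes as they then stand; what a row does not reach is not made up. A row lasts 1/8 s, in which the tool goes at most 62.5 mm and 10.7 degrees, less where a joint would pass 70% of its speed; a pose out of reach is approached as far as the arm can. A call with a number of a shift or a turn outside -1 to 1 is refused whole. A call with a gripper value outside its range is refused whole. The fingers move at their own pace and stop on an object; "newtons" is the grip in N (left out, the last holds). Time passes only in rows, so rows that do not move let the fingers close. It gives the time, the measured TCP pose, the force, the opening and the grip force at its end, in the units of the state.
- ctrl.get_obs(): the state, without advancing time (a new reading comes with each control period).
- eyes.get_image(name): name is "scene" or "top" or "wrist"; returns a dict with "image" (420x560x3 uint8, red, green, blue), "z_map" (420x560 float32, m along the optical axis (not along the pixel's ray), 0 where there is no reading), "K" (3x3 intrinsics, pixels), "cam_to_world" (4x4, takes a point from camera to world coordinates). Camera axes: x right, y up, looking along -z (the intrinsics and any distortion apply to the point x, -y, -z); pixel columns grow to the right and rows downward; lengths in m; the calibration is good to about 2 mm. The wrist camera is an equidistant fisheye: a pixel r from the principal point sees the ray r / f radians off the axis. A picture is of the moment at which its call begins.
- job.finish_job(): hands the job in; it is judged then, once.
Trained networks look in the newest picture that a camera, given by its name, has taken for a name from the list of things; names that differ only in an ending like _2 or _b are one class to them, and where a whole thing is asked for, a point or a joint stands for the part that bears it (a point fixed in the world has none). Each returns a list of dicts, best first, with "p" (0 to 1); they miss things now and then, are a little off and sometimes report something else, mostly with a low value. They report only what shows in the picture. A call takes as long as a camera call. They do not tell look-alikes from the thing itself.
- nets.silhouettes(camera, name): "mask" (420x560 bool, what is visible of it) and "bbox" ([left, top, right, bottom] in pixels, round what is visible of it).
The state is a dict: "t": time; "q": joint angles; "dq": joint speeds; "effort": joint torques, N m; "tool_pos": TCP position; "tool_rot": TCP orientation; "contact_force": force on the tool from outside, world axes, zero at the start; "wrist_torque": the same for the moment, N m; "opening": finger opening in m; "grip_force": force on a finger pad.
Only numpy, scipy, OpenCV 4.12 (cv2) and the standard library are available. Lean on these libraries where they do the work, as an engineer would, in place of code of your own. Each camera call takes 0.05 s, during which the arm holds its last target. There are 200 camera calls.

## Task

Tidy the repair bench: stand every file on the rubber mat blade-down in the sockets of the wooden file block, and sweep every metal chip off the raised steel plate into its catch tray with the scraper block (not with the fingers). When you have finished sweeping, put the scraper away, standing sole-down along the middle of the narrow raised bar of its rest, and leave the mug, tin, burner head and ring where they are.

Things in the scene. Friction and masses are not known exactly. Their poses are not given: they have to be found in the camera images.
- plate: clearing plate, fixed: steel plate with a clear surface from x = -90 to +150 and y = -95 to +95 mm, 45 mm above the bench; fences 15 mm higher along both sides and the back (+x). Its front edge at x = -90 is open and drops into the catch tray. Origin on the bench; +x from the tray to the back fence, z up
- tray (a point): middle of the catch tray's floor, fixed to the plate at its x = -130 mm, 4 mm above the bench: inside 80 (x) x 190 (y) mm, front wall 34 mm high, side walls 60 mm high
- scraper: scraper block, loose: wooden squeegee block with a black rubber sole, standing sole-down. Sole 28 (x) x 100 (y), 26 mm high; on it a grip rib 28 (x) x 60 (y), up to 60 mm above the sole's underside. Origin at the centre of the underside; z up, y along its length. Grip it across x, from above
- rest: scraper rest, fixed: narrow steel bar on two legs, bar 26 (x) x 110 (y), its top 60 mm above the bench, on a 70 x 120 x 6 mm foot. Origin on the bench under the bar's middle; y along the bar
- holder: file block, fixed: wooden block 54 (x) x 204 (y) x 76 high with four square sockets 28 x 28 mm, 70 mm deep (floor 6 mm above the bench), centred at x = 0, y = -75, -25, +25, +75. Origin under its centre
- file0: hand file, loose (may be absent), lying on a fixed black rubber mat 3 mm thick: square wooden handle 24 x 24 mm, from x = -80 to 0, and a round dark steel blade of 10 mm diameter from x = 0 to +80; the axis is 12 mm above the origin, which lies on the underside where handle and blade meet; +x towards the blade's tip. 70 g, balance point within the handle
- file0_tip (a point): tip of file0's blade, on the axis
- file1: hand file, loose (may be absent), lying on a fixed black rubber mat 3 mm thick: square wooden handle 24 x 24 mm, from x = -80 to 0, and a round dark steel blade of 10 mm diameter from x = 0 to +80; the axis is 12 mm above the origin, which lies on the underside where handle and blade meet; +x towards the blade's tip. 70 g, balance point within the handle
- file1_tip (a point): tip of file1's blade, on the axis
- file2: hand file, loose (may be absent), lying on a fixed black rubber mat 3 mm thick: square wooden handle 24 x 24 mm, from x = -80 to 0, and a round dark steel blade of 10 mm diameter from x = 0 to +80; the axis is 12 mm above the origin, which lies on the underside where handle and blade meet; +x towards the blade's tip. 70 g, balance point within the handle
- file2_tip (a point): tip of file2's blade, on the axis
- file3: hand file, loose (may be absent), lying on a fixed black rubber mat 3 mm thick: square wooden handle 24 x 24 mm, from x = -80 to 0, and a round dark steel blade of 10 mm diameter from x = 0 to +80; the axis is 12 mm above the origin, which lies on the underside where handle and blade meet; +x towards the blade's tip. 70 g, balance point within the handle
- file3_tip (a point): tip of file3's blade, on the axis
- chip0: metal chip (offcut), 22 x 14 x 9 mm, loose (may be absent), lying on the plate at first; origin at the centre of its underside as built
- chip1: metal chip (offcut), 18 x 18 x 8 mm, loose (may be absent), lying on the plate at first; origin at the centre of its underside as built
- chip2: metal chip (offcut), 26 x 12 x 10 mm, loose (may be absent), lying on the plate at first; origin at the centre of its underside as built
- chip3: metal chip (offcut), 16 x 13 x 10 mm, loose (may be absent), lying on the plate at first; origin at the centre of its underside as built
- chip4: metal chip (offcut), 20 x 16 x 8 mm, loose (may be absent), lying on the plate at first; origin at the centre of its underside as built
- chip5: metal chip (offcut), 24 x 10 x 9 mm, loose (may be absent), lying on the plate at first; origin at the centre of its underside as built
- mug: bystander, leave alone: white mug, 76 mm wide, 75 high; origin at its underside
- tin: bystander, leave alone: red tin, 72 mm wide, 85 high; origin at its underside
- burner: bystander, leave alone: brass burner head, 64 mm wide, 62 high; origin at its underside
- flange: bystander, leave alone: dark steel ring, 70 mm wide, 16 high; origin at its underside
Not all that is in view belongs to the job. What is shaped like the file2 but blue is not meant. What is shaped like the file1 but pink is not meant.

How it is judged:
By the outcome, as a careful person would: the job done as asked, in the order asked, and still so for the second after the job is handed in, with the robot touching nothing.
Of file0, file1, file2, file3 only 3 to 4 are there at a start; the rules pass over those that are not, and their reading is None.
Of chip0, chip1, chip2, chip3, chip4, chip5 only 4 to 6 are there at a start; the rules pass over those that are not, and their reading is None.
At some moment in a run one of chip0, chip1, chip2, chip3, chip4, chip5 may be knocked a few centimetres aside while the robot is not near it.
Once in a run the grip may slacken for a moment while it holds something.
It also fails if it takes over 210 s, if anything falls off the work surface, if the arm or the gripper's body presses on something with over 40 N, if the wrist force passes 120 N, or if a joint passes its speed limit or range.

## Working session

There is one attempt and no reset: what is moved stays moved. The work goes in short steps, Python scripts to look and compute and a tool call to move; the robot and the scene stay as the last step left them, time stands still between calls to the robot, and variables do not carry over. Pictures are saved under pics/ and viewed, at most 14 in all, crops included, and the job is handed in when it is done.

Besides the shell and the picture viewer there is one more tool, called after "Request:" as name(argument=value, ...) on one line, values as JSON. jog_arm: Moves the arm, as the interface text tells. Shift numbers are shares of 0.06 m and turn numbers shares of 0.1 rad, none past 1 either way. Its arguments: {"type":"object","properties":{"commands":{"type":"array","items":{"type":"number"}},"newtons":{"type":"number"}},"required":["commands"]}

```bash
mkdir -p pics
cat > h.py <<'E'
import numpy as np, cv2
from scipy.spatial.transform import Rotation as R
from station import ctrl, eyes, job, nets
def save(n,im): cv2.imwrite('pics/'+n+'.png',cv2.cvtColor(im,cv2.COLOR_RGB2BGR))
def cloud(d,cam):
    z=d['z_map'];K=d['K'];v,u=np.mgrid[:z.shape[0],:z.shape[1]]
    x=(u-K[0,2])/K[0,0];y=(v-K[1,2])/K[1,1]
    if cam=='wrist':
        r=np.hypot(x,y);s=np.where(r>1e-9,np.tan(np.minimum(r,1.5))/np.maximum(r,1e-9),1);x=x*s;y=y*s
    p=np.stack([x*z,-y*z,-z,np.ones_like(z)],-1)
    w=(p@d['cam_to_world'].T)[...,:3]; w[z<=0]=np.nan
    return w
E
python3 - <<'E'
from h import *
for c in ['scene','top']:
    d=eyes.get_image(c); save(c+'0',d['image']); w=cloud(d,c)
    np.savez(c+'.npz',w=w,im=d['image'],K=d['K'],T=d['cam_to_world'])
    print(c,d['K'].round(1).tolist(),d['cam_to_world'].round(3).tolist())
    for n in ['plate','scraper','rest','holder','file0','chip0','chip1','chip2','chip3','chip4','chip5','mug','tin','burner','flange']:
        for r in nets.silhouettes(c,n)[:7]:
            if r['p']<.25: continue
            p=w[r['mask']];p=p[~np.isnan(p[:,0])]
            print(n,round(r['p'],2),np.array(r['bbox']).astype(int),np.median(p,0).round(3) if len(p) else '',len(p))
print(ctrl.get_obs(),ctrl.tcp_to_grasp)
E
```

```text
scene [[442.4, 0.0, 275.2], [0.0, 442.4, 209.4], [0.0, 0.0, 1.0]] [[-0.332, -0.8, 0.499, 1.048], [0.943, -0.282, 0.174, 0.3], [0.002, 0.529, 0.849, 1.064], [0.0, 0.0, 0.0, 1.0]]
plate 0.72 [159 175 282 307] [ 0.599 -0.005  0.045] 9152
scraper 0.64 [ 87 195 124 229] [ 0.602 -0.353  0.03 ] 698
rest 0.88 [121 212 162 260] [ 0.639 -0.214  0.009] 1209
rest 0.26 [336 205 391 228] [0.376 0.347 0.022] 503
holder 0.71 [123 147 199 186] [ 0.425 -0.263  0.062] 2210
holder 0.56 [334 207 391 229] [0.377 0.349 0.023] 441
file0 0.9 [335 207 390 228] [0.377 0.352 0.023] 436
file0 0.88 [408 300 467 329] [0.597 0.537 0.022] 548
file0 0.87 [327 280 382 298] [0.591 0.366 0.026] 395
file0 0.75 [375 149 400 195] [0.183 0.345 0.019] 363
file0 0.65 [324 259 385 270] [0.517 0.358 0.025] 443
chip0 0.4 [226 218 236 227] [ 0.532 -0.002  0.053] 57
chip1 0.4 [226 218 236 227] [ 0.532 -0.002  0.053] 57
chip2 0.4 [226 218 236 227] [ 0.532 -0.002  0.053] 57
chip3 0.4 [226 218 236 227] [ 0.532 -0.002  0.053] 57
chip4 0.4 [226 218 236 227] [ 0.532 -0.002  0.053] 57
chip5 0.4 [226 218 236 227] [ 0.532 -0.002  0.053] 57
[... 1858 characters left out ...]
12 -0.362  0.016] 310
{'t': 1.6, 'q': array([-1.32903070e+00,  5.27038562e-02,  1.61292590e+00,  3.76486294e-05,
        1.47595498e+00, -1.18985948e-01]), 'dq': array([-0.00017665,  0.000644  , -0.00057566,  0.00050994, -0.00049317,
        0.000579  ]), 'effort': array([-7.61683350e-04, -3.93669212e+01, -3.70450866e+01, -2.16565186e-04,
        4.99494199e-04,  8.49573425e-07]), 'tool_pos': array([ 0.22062683, -0.58474702,  0.19718569]), 'tool_rot': array([3.09062003e+00, 5.63592935e-01, 5.95245147e-05]), 'contact_force': array([ 1.23163907, -0.46135681, -0.88739195]), 'wrist_torque': array([-0.03504537,  0.01641746,  0.02332574]), 'grip_force': 0.0, 'opening': 0.08536451822078679} -0.0187
```

View pictures.

Run:
```python
import cv2
a=cv2.imread('pics/scene0.png');cv2.imwrite('pics/s1.png',cv2.resize(a[130:360,60:490],(800,428),interpolation=cv2.INTER_CUBIC))
a=cv2.imread('pics/top0.png');cv2.imwrite('pics/t1.png',cv2.resize(a[100:340,100:430],(800,582),interpolation=cv2.INTER_CUBIC))
```

```text
(no output)
```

View pics/s1.png

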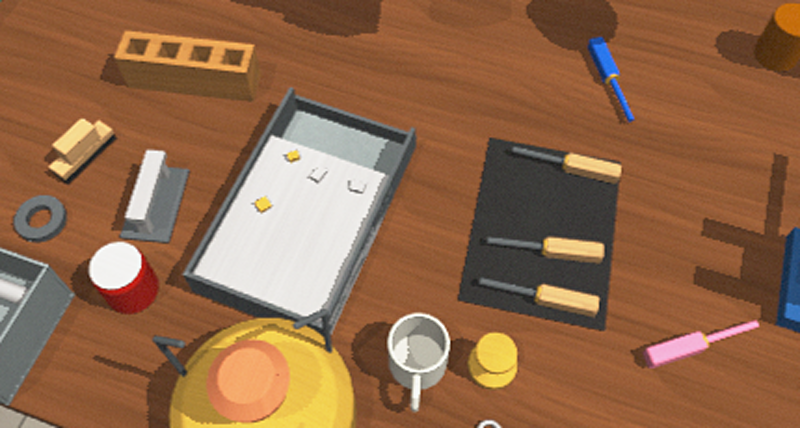

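View pics/t1.png

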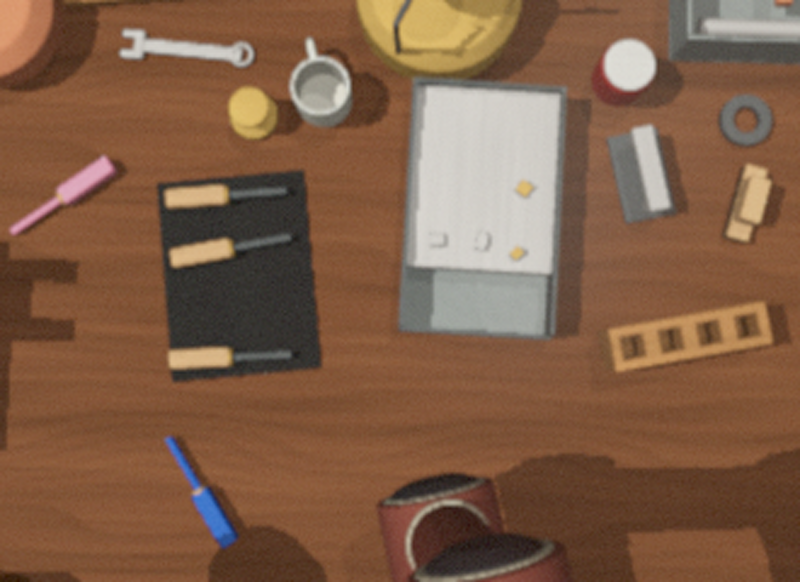

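The pictures show three tan-handled files on the black mat (top crop handles at (197,195), (200,253), (200,358), tips to the right), and blue and pink look-alikes off the mat. Four chips are on the plate at (525,187), (517,253), (482,240) and (437,240). The holder has 4 empty sockets, and the scraper stands right of the rest.

Run:
```python
from h import *
def rect(p):
    (c,s,a)=cv2.minAreaRect(p.astype(np.float32)*1000)
    if s[0]<s[1]: s=s[::-1];a+=90
    return np.round(c,1),np.round(s,1),round((a+90)%180-90,1)
def box(w,x0,x1,y0,y1,z0,z1): return (w[...,0]>x0)&(w[...,0]<x1)&(w[...,1]>y0)&(w[...,1]<y1)&(w[...,2]>z0)&(w[...,2]<z1)
for c in ['scene','top']:
    f=np.load(c+'.npz');w=f['w'];im=f['im'].astype(int)
    tan=(im[...,0]>150)&(im[...,0]-im[...,2]>40)
    print(c)
    for n,b,col in [('fA',(.33,.43,.25,.46,.021,.04),1),('fB',(.47,.555,.25,.46,.021,.04),1),('fC',(.555,.64,.25,.46,.021,.04),1),
      ('holder',(.3,.52,-.42,-.12,.070,.09),0),('resttop',(.55,.72,-.29,-.14,.053,.07),0),('restall',(.55,.72,-.29,-.14,.003,.012),0),
      ('scrTop',(.5,.7,-.45,-.29,.054,.07),0),('scrSole',(.5,.7,-.45,-.29,.015,.034),0),('plate',(.35,.85,-.14,.14,.041,.049),0),('fences',(.35,.85,-.16,.16,.055,.066),0),('chips',(.45,.8,-.09,.09,.050,.058),0),
      ('blade A',(.33,.43,.2,.31,.012,.03),0),('blade B',(.47,.555,.2,.3,.012,.03),0),('blade C',(.555,.64,.2,.3,.012,.03),0)]:
        m=box(w,*b)
        if col:m&=tan
        if n=='chips':
            k,l,st,ce=cv2.connectedComponentsWithStats(m.astype(np.uint8),connectivity=8)
            for i in range(1,k):
                if st[i,4]>4:print('  chip',st[i,4],np.mean(w[l==i],0).round(3))
            continue
        m=cv2.morphologyEx(m.astype(np.uint8),cv2.MORPH_OPEN,np.ones((2,2)))>0
        p=w[m]
        if len(p)>4:print(' ',n,len(p),*rect(p[:,:2]),'med',(np.median(p,0)*1000).round(1))
```

```text
scene
  fA 219 [370.7 368.7] [89.9 35.7] -71.7 med [nan nan nan]
  fB 259 [509.3 372.2] [85.3 26.3] -73.6 med [512.2 369.8  26.9]
  fC 283 [581.8 379.8] [85.8 19.8] -73.5 med [nan nan nan]
  holder 901 [ 407.1 -276.2] [194.1 112.1] -66.5 med [nan nan nan]
  resttop 422 [ 617.2 -222.7] [142.6  22.9] 12.9 med [nan nan nan]
  restall 602 [ 651.9 -213.8] [154.5  81.6] 20.5 med [nan nan nan]
  scrTop 220 [ 592.2 -355.9] [68.5 25.3] -14.5 med [ 598.3 -354.5   60. ]
  scrSole 331 [ 620.8 -359. ] [161.2  53.4] 1.5 med [ 626.5 -352.7   20.1]
  plate 5470 [662.3 -45.7] [374.4 151.4] 36.4 med [nan nan nan]
  fences 888 [585.1 -14.5] [404.1 276.4] -3.2 med [nan nan nan]
  chip 23 [ 0.517 -0.049  0.055]
  chip 46 [ 0.533 -0.003  0.054]
  chip 44 [0.532 0.056 0.054]
  chip 46 [ 0.603 -0.057  0.053]
  chip 5 [ 0.738 -0.073  0.055]
  chip 9 [ 0.739 -0.042  0.055]
  chip 7 [ 0.74  -0.022  0.052]
  chip 7 [ 0.74  -0.006  0.055]
  chip 19 [0.741 0.034 0.054]
  chip 11 [0.743 0.077 0.054]
  blade A 85 [377.1 280.8] [65.   9.2] -87.4 med [377.2 280.4  17.7]
  blade B 75 [530.2 278.2] [51.2  7.6] -79.0 me
[... 673 characters left out ...]
. ] -2.2 med [nan nan nan]
  fences 493 [587.1 -12.8] [336.8 211.1] -2.6 med [nan nan nan]
  chip 6 [0.751 0.057 0.052]
  chip 7 [0.743 0.082 0.056]
  chip 16 [0.739 0.043 0.054]
  chip 6 [ 0.738 -0.005  0.055]
  chip 5 [ 0.735 -0.043  0.053]
  chip 6 [ 0.735 -0.058  0.056]
  chip 5 [ 0.692 -0.035  0.051]
  chip 5 [0.676 0.077 0.051]
  chip 33 [ 0.605 -0.058  0.053]
  chip 8 [0.605 0.016 0.051]
  chip 32 [0.533 0.055 0.054]
  chip 24 [ 0.533 -0.004  0.055]
  chip 22 [ 0.519 -0.051  0.054]
  blade A 65 [373.7 275.2] [64.9  9.6] -88.4 med [374.8 276.3  17.6]
  blade B 48 [527.6 272.9] [51.2  7.1] -78.9 med [527.7 271.8  16.7]
  blade C 40 [593.6 276.6] [39.8 10.7] -79.3 med [592.5 275.1  16.6]
```

Request:
jog_arm(commands=[0,0,-0.5,0,0,0,60,-1,0,-0.5,0,1,0,60,-1,0,0,0,1,0,60,-1,0,0,1,1,1,60])

```text
t: 2.1
tool_pos: [0.056, -0.6466, 0.2402]
tool_rot: [-2.927, -0.396, -0.412]
contact_force: [0.7, -0.4, -0.5]
opening: 0.0601
grip_force: 0.0
```

```bash
python3 -c "
from h import *
o=ctrl.get_obs();print(o['q'].tolist(),o['tool_pos'],R.from_rotvec(o['tool_rot']).as_matrix())"
```

```text
[-1.7069565876435926, 0.22913954892348318, 1.3740015988629128, 0.22633657622281228, 1.7653223558107303, -0.38652508600022173] [ 0.0559908  -0.64663947  0.24016063] [[ 0.92700075  0.28086854  0.2485608 ]
 [ 0.2370132  -0.95231273  0.19215932]
 [ 0.29067913 -0.11921964 -0.94936417]]
```

```bash
cat >> h.py <<'E'
def pose():
    o=ctrl.get_obs();open('qlog.txt','a').write(repr((o['q'].tolist(),o['tool_pos'].tolist(),o['tool_rot'].tolist()))+'\n')
    return o['tool_pos'],R.from_rotvec(o['tool_rot'])
def tool(zdir,ydir):
    z=np.array(zdir,float);z/=np.linalg.norm(z);y=np.array(ydir,float);y-=z*(y@z);y/=np.linalg.norm(y)
    return R.from_matrix(np.stack([np.cross(y,z),y,z],1))
def plan(legs):
    """legs: list of (pos,R); prints rows (rotation then shift)"""
    p,r=pose()
    for P,Q in legs:
        if Q is not None:
            rv=(r.inv()*Q).as_rotvec()/.1;n=int(np.ceil(np.abs(rv).max()-.02))
            if np.abs(rv).max()>.03: n=max(n,1);print('turn',n,'x',(rv/n).round(2)); r=Q
        s=r.inv().apply(np.array(P)-p)/.06;n=max(1,int(np.ceil(np.abs(s).max()/.98-.001)))
        print('shift',n,'x',(s/n).round(3));p=np.array(P)
E
cat > qlog.txt <<'E'
([-1.32903070e+00,5.27038562e-02,1.61292590e+00,3.76486294e-05,1.47595498e+00,-1.18985948e-01],[0.22062683,-0.58474702,0.19718569],[3.09062003e+00,5.63592935e-01,5.95245147e-05])
E
python3 - <<'E'
from h import *
D=tool((0,0,-1),(1,0,0))
plan([((.5,-.3,.3),D),((.47,.25,.33),D)])
E
```

```text
turn 13 x [ 0.07 -0.25 -0.99]
shift 8 x [ 0.722  0.925 -0.125]
shift 10 x [ 0.917 -0.05  -0.05 ]
```

Request:
jog_arm(commands=[0,0,-0.3,0.07,-0.25,-0.99,60,0,0,-0.3,0.07,-0.25,-0.99,60,0,0,0,0.07,-0.25,-0.99,60,0,0,0,0.07,-0.25,-0.99,60,0,0,0,0.07,-0.25,-0.99,60,0,0,0,0.07,-0.25,-0.99,60,0,0,0,0.07,-0.25,-0.99,60,0,0,0,0.07,-0.25,-0.99,60,0,0,0,0.07,-0.25,-0.99,60,0,0,0,0.07,-0.25,-0.99,60,0,0,0,0.07,-0.25,-0.99,60,0,0,0,0.07,-0.25,-0.99,60,0,0,0,0.07,-0.25,-0.99,60])

```text
t: 3.72
tool_pos: [0.0491, -0.6533, 0.2715]
tool_rot: [-2.215, -2.22, -0.007]
contact_force: [0.7, 0.5, -0.4]
opening: 0.0597
grip_force: 0.0
```

Run:
```python
from h import *
D=tool((0,0,-1),(1,0,0))
print(pose()[0]);plan([((.5,-.3,.3),D),((.47,.25,.33),D)])
```

```text
[ 0.04912325 -0.65329613  0.27149313]
turn 1 x [-0.   -0.07  0.02]
shift 8 x [ 0.736  0.939 -0.059]
shift 10 x [ 0.917 -0.05  -0.05 ]
```

Request:
jog_arm(commands=[0.74,0.94,-0.06,0,-0.07,0.02,60,0.74,0.94,-0.06,0,0,0,60,0.74,0.94,-0.06,0,0,0,60,0.74,0.94,-0.06,0,0,0,60,0.74,0.94,-0.06,0,0,0,60,0.74,0.94,-0.06,0,0,0,60,0.74,0.94,-0.06,0,0,0,60,0.74,0.94,-0.06,0,0,0,60])

```text
t: 4.72
tool_pos: [0.4437, -0.3442, 0.2974]
tool_rot: [2.225, 2.218, 0.001]
contact_force: [-0.6, -1.5, -0.4]
opening: 0.0601
grip_force: 0.0
```

Run:
```python
from h import *
print(pose()[0])
d=eyes.get_image('wrist');save('w0',d['image']);np.savez('w0.npz',w=cloud(d,'wrist'),im=d['image'])
print(d['K'],d['cam_to_world'].round(3))
```

```text
[ 0.4437121  -0.34415237  0.29741615]
[[325.1922621    0.         278.72767982]
 [  0.         325.1922621  214.94382788]
 [  0.           0.           1.        ]] [[ 1.     0.002  0.     0.445]
 [-0.002  0.962  0.273 -0.276]
 [ 0.    -0.273  0.962  0.474]
 [ 0.     0.     0.     1.   ]]
```

Request:
jog_arm(commands=[0.92,-0.05,-0.05,0,0,0,60,0.92,-0.05,-0.05,0,0,0,60,0.92,-0.05,-0.05,0,0,0,60,0.92,-0.05,-0.05,0,0,0,60,0.92,-0.05,-0.05,0,0,0,60,0.92,-0.05,-0.05,0,0,0,60,0.92,-0.05,-0.05,0,0,0,60,0.92,-0.05,-0.05,0,0,0,60,0.92,-0.05,-0.05,0,0,0,60,0.92,-0.05,-0.05,0,0,0,60])

```text
t: 6.02
tool_pos: [0.4138, 0.2081, 0.3279]
tool_rot: [-2.225, -2.218, -0.002]
contact_force: [0.5, -0.8, -0.3]
opening: 0.06
grip_force: 0.0
```

Run:
```python
from h import *
print(pose()[0])
d=eyes.get_image('wrist');save('w1',d['image']);np.savez('w1.npz',w=cloud(d,'wrist'),im=d['image'])
D=tool((0,0,-1),(1,0,0))
cv2.imwrite('pics/ww.png',np.hstack([cv2.resize(cv2.imread(f'pics/w{i}.png'),(400,300)) for i in (0,1)]))
```

```text
[0.41375557 0.20809461 0.32791332]
```

View pics/ww.png

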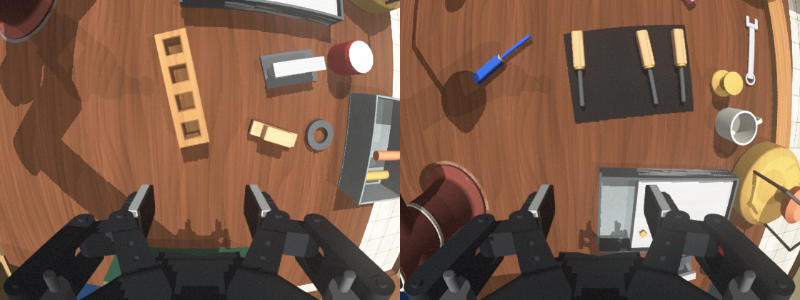

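The wrist pictures show (left) the holder at (180,90), scraper (272,133), rest (290,68), ring (320,133). On the right are the three files on the mat at (578,70), (648,65), (682,65) with their blades towards the bottom of the picture.

```bash
cat >> h.py <<'E'
def rect(p):
    (c,s,a)=cv2.minAreaRect(p.astype(np.float32)*1000)
    if s[0]<s[1]: s=s[::-1];a+=90
    return np.round(c,1),np.round(s,1),round((a+90)%180-90,1)
def comps(w,x0,x1,y0,y1,z0,z1,mn=25,er=0,extra=None):
    m=(w[...,0]>x0)&(w[...,0]<x1)&(w[...,1]>y0)&(w[...,1]<y1)&(w[...,2]>z0)&(w[...,2]<z1)
    if extra is not None:m&=extra
    m=cv2.morphologyEx(m.astype(np.uint8),cv2.MORPH_OPEN,np.ones((3,3)))
    k,l,st,ce=cv2.connectedComponentsWithStats(m,connectivity=4)
    for i in range(1,k):
        q=w[l==i];q=q[~np.isnan(q[:,0])]
        if len(q)>mn: print('  ',len(q),*rect(q[:,:2]),'z',np.median(q[:,2]).round(4),'mean',(q[:,:2].mean(0)*1000).round(1))
E
python3 - <<'E'
from h import *
f=np.load('w1.npz');w=f['w'];im=f['im'].astype(int)
tan=(im[...,0]>150)&(im[...,0]-im[...,2]>40)
print('handles');comps(w,.33,.65,.28,.46,.022,.032,extra=tan)
print('blades');comps(w,.33,.65,.2,.32,.013,.022,extra=~tan)
f=np.load('w0.npz');w=f['w']
print('holder');comps(w,.33,.52,-.42,-.12,.072,.082)
print('rest top');comps(w,.5,.72,-.3,-.12,.056,.066);print('foot');comps(w,.5,.72,-.3,-.12,.003,.01)
print('scr');comps(w,.5,.7,-.45,-.29,.055,.066);comps(w,.5,.7,-.45,-.29,.022,.031)
from scipy.optimize import least_squares
L=[eval(x) for x in open('qlog.txt')]
def fk(q,k):
    h,a,L1,L2,e,L3,d1,d2=k
    r=R.from_euler('z',q[0]);p=np.array([0,0,h])+r.apply([a,d1,0])
    r=r*R.from_euler('y',q[1]);p=p+r.apply([0,0,L1])
    r=r*R.from_euler('y',q[2]);p=p+r.apply([e,0,L2])
    r=r*R.from_euler('z',q[3])*R.from_euler('y',q[4]);p=p+r.apply([0,d2,L3])
    r=r*R.from_euler('z',q[5]);return p,r
k0=[.2,0,.4,.4,0,.2,.07,0]
s=least_squares(lambda k:np.concatenate([fk(q,k)[0]-p for q,p,_ in L]),k0)
print(len(L),s.x.round(4),np.abs(s.fun).max())
for q,p,rv in L: print((R.from_rotvec(rv)*fk(q,s.x)[1].inv()).as_rotvec().round(3),(fk(q,s.x)[1].inv()*R.from_rotvec(rv)).as_rotvec().round(3),np.round(q,2))
E
```

```text
handles
   703 [585.5 375. ] [81.8 22.9] -85.1 z 0.0266 mean [585.  374.5]
   826 [371.7 361.8] [81.5 23.3] -86.7 z 0.0266 mean [371.9 361.5]
   790 [510.9 365.3] [81.3 23.8] -77.9 z 0.0266 mean [510.3 365. ]
blades
   345 [376.9 280.8] [77.5 10.2] -85.3 z 0.0191 mean [377.4 280.2]
   314 [528.1 284.8] [72.4 10.8] -77.8 z 0.0189 mean [527.5 284.7]
   244 [594.5 288.5] [62.9  9.7] -83.6 z 0.0191 mean [593.9 288.9]
holder
   5011 [ 415.  -271.9] [203.9  54.8] -78.5 z 0.0758 mean [ 415.  -272.2]
rest top
   1363 [ 634.5 -223.8] [111.6  26.5] 13.0 z 0.0599 mean [ 631.3 -224.5]
foot
   2067 [ 634.4 -223.8] [122.1  70.1] 13.3 z 0.0059 mean [ 627.4 -225.9]
scr
   809 [ 597.  -361.8] [60.1 28.2] -15.6 z 0.0597 mean [ 595.8 -361.1]
   286 [ 559.3 -351.6] [27.7 21.7] 77.1 z 0.0259 mean [ 559.1 -351.5]
   39 [ 644.2 -370.6] [18.2  5.5] 77.8 z 0.0261 mean [ 644.2 -370.6]
6 [ 0.238  -0.      0.4264  0.6099  0.0957  0.3136  0.0742 -0.    ] 2.8866915247061087e-09
[ 0.     0.    -1.571] [-0.    -0.     1.571] [-1.33  0.05  1.61  0.    1.48 -0.12]
[ 0.39   0.302 -1.491] [-0.    -0.     1.571] [-1.71  0.23  1.37  0.23  1.77 -0.39]
[-1.000e-03  1.100e-02 -1.571e+00] [-0.     0.     1.571] [-1.61  0.1   1.45 -0.    1.61 -1.61]
[-1.000e-03  1.100e-02 -1.571e+00] [-0.     0.     1.571] [-1.61  0.1   1.45 -0.    1.61 -1.61]
[ 0.     0.    -1.571] [-0.    -0.     1.571] [-0.79 -0.14  1.63  0.    1.65 -0.79]
[ 1.000e-03  2.000e-03 -1.571e+00] [-0.     0.     1.571] [ 0.3  -0.39  1.79  0.    1.74  0.31]
```

```bash
cat >> h.py <<'E'
from scipy.optimize import least_squares
lo=np.array([-3.01,-1.01,.06,-1.02,.09,-3.14]);hi=np.array([3.01,2.22,2.58,4.17,2.62,3.14])
def fk(q):
    r=R.from_euler('z',q[0]);p=np.array([0,0,.238])+r.apply([0,.0742,0])
    r=r*R.from_euler('y',q[1]);p=p+r.apply([0,0,.4264])
    r=r*R.from_euler('y',q[2]);p=p+r.apply([.0957,0,.6099])
    r=r*R.from_euler('z',q[3])*R.from_euler('y',q[4]);p=p+r.apply([0,0,.3136])
    return p,r*R.from_euler('z',q[5]+np.pi/2)
def ik(P,Q,q0=None,n=4):
    best=None;rng=np.random.default_rng(0);az=np.arctan2(P[1],P[0])
    st=[q0] if q0 is not None else [[az,0,1.6,0,1.5,0],[az,0.3,1.6,1,1.5,1],[az,-.3,2,1.5,1.2,-1.5],[az,0,1.6,.5,1.5,2.],[az,0,1.6,2.5,1.,-2.]]
    for s in st:
        r=least_squares(lambda q:np.r_[(fk(q)[0]-P)*3,(fk(q)[1]*Q.inv()).as_rotvec()],np.clip(s,lo+.01,hi-.01),bounds=(lo,hi))
        if r.cost<1e-8:
            m=np.min(np.r_[r.x-lo,hi-r.x])
            if best is None or m>best[1]: best=(r.x,m)
    return best
FILES={'A':((.3717,.3616),(.065,-.998)),'B':((.5107,.3652),(.211,-.977)),'C':((.5854,.3749),(.105,-.994))}
U=np.array([.199,-.980]);SOCK=[np.array([.415,-.272])+U*k for k in(-.075,-.025,.025,.075)]
def grasp(f,th,off=-.04,sgn=1,lift=0,clr=.0015):
    c,d=FILES[f];d=np.r_[d,0]/np.linalg.norm(d);z=np.sin(th)*d+np.cos(th)*np.array([0,0,-1.])
    Q=tool(z,sgn*np.cross([0,0,1],d))
    P=np.r_[c,0]+d*(off+.04);tz=.003+clr+.011*np.sin(th)
    # grasp-line: crosses handle axis height .015 at P
    P=P+z*((tz-.015)/z[2]);P[2]+=lift
    return P,Q,d
def place(f,th,psi,sock,off=-.04,sgn=1,lift=0):
    P,Q,d=grasp(f,th,off,sgn)
    c=np.r_[FILES[f][0],.015]
    # file frame: axis d -> -Z ; vertical Z -> horizontal dir h
    h=np.array([np.cos(psi),np.sin(psi),0]);
    F0=np.stack([d,np.cross([0,0,1],d),[0,0,1]],1);F1=np.stack([[0,0,-1],np.cross(h,[0,0,-1]),h],1)
    G=R.from_matrix(F1@F0.T)
    # handle centre (file x=-40): tip at z=.006+lift -> centre z=.126
    C=np.r_[SOCK[sock],.126+.002+lift]
    return C+G.apply(P-c),G*Q
E
python3 - <<'E'
from h import *
for f,s in (('C',0),('A',0),('A',2)):
  for th in (.5,.8,1.0):
    for sg in (1,-1):
      g=ik(*grasp(f,th,sgn=sg)[:2]);gl=ik(*grasp(f,th,sgn=sg,lift=.2)[:2])
      o=[]
      for ps in range(-180,180,30):
        b=ik(*place(f,th,np.radians(ps),s,sgn=sg));b2=ik(*place(f,th,np.radians(ps),s,sgn=sg,lift=.1))
        if b and b2 and min(b[1],b2[1])>.1:o.append((ps,round(min(b[1],b2[1]),2)))
      print(f,s,th,sg,g and round(g[1],2),gl and round(gl[1],2),o,flush=True)
E
```

```text
C 0 0.5 1 0.59 0.59 [(-150, np.float64(0.21)), (-120, np.float64(0.52)), (-90, np.float64(0.49)), (-60, np.float64(0.32)), (-30, np.float64(0.27)), (0, np.float64(0.37)), (30, np.float64(0.28))]
C 0 0.5 -1 0.59 0.53 [(-150, np.float64(0.21)), (-120, np.float64(0.52)), (-90, np.float64(0.49)), (-60, np.float64(0.32)), (-30, np.float64(0.27)), (0, np.float64(0.37)), (30, np.float64(0.28))]
C 0 0.8 1 0.39 0.36 [(-150, np.float64(0.26)), (-120, np.float64(0.49)), (-90, np.float64(0.64)), (-60, np.float64(0.51)), (-30, np.float64(0.47)), (0, np.float64(0.55)), (30, np.float64(0.45)), (60, np.float64(0.3))]
C 0 0.8 -1 0.39 0.36 [(-150, np.float64(0.11)), (-120, np.float64(0.49)), (-90, np.float64(0.64)), (-60, np.float64(0.51)), (-30, np.float64(0.47)), (0, np.float64(0.55)), (30, np.float64(0.45)), (60, np.float64(0.3)), (90, np.float64(0.2))]
C 0 1.0 1 0.26 0.2 [(-180, np.float64(0.16)), (-150, np.float64(0.31)), (-120, np.float64(0.48)), (-90, np.float64(0.64)), (-60, np.float64(0.64)), (-30, np.float64(0.61)), (0, np.float64(0.67)), (30, np.float64(0.58)), (60, np.float64(0.25)), (90, 
[... 2763 characters left out ...]
p.float64(0.25)), (90, np.float64(0.19)), (120, np.float64(0.18)), (150, np.float64(0.11))]
A 2 1.0 1 0.44 0.37 [(-180, np.float64(0.34)), (-150, np.float64(0.5)), (-120, np.float64(0.68)), (-90, np.float64(0.72)), (-60, np.float64(0.62)), (-30, np.float64(0.61)), (0, np.float64(0.69)), (30, np.float64(0.53)), (60, np.float64(0.12)), (90, np.float64(0.28)), (120, np.float64(0.3)), (150, np.float64(0.26))]
A 2 1.0 -1 0.44 0.37 [(-180, np.float64(0.34)), (-120, np.float64(0.5)), (-90, np.float64(0.72)), (-60, np.float64(0.62)), (-30, np.float64(0.61)), (0, np.float64(0.69)), (30, np.float64(0.53)), (60, np.float64(0.43)), (90, np.float64(0.44)), (120, np.float64(0.3)), (150, np.float64(0.26))]
```

```bash
cat >> h.py <<'E'
vmax=np.array([2.57,2.57,3.14,3.14,3.14,3.14])*.7/8
def plan(legs,q=None):
    o=ctrl.get_obs()
    if q is None:q=o['q']
    p,r=fk(q); print('from',o['tool_pos'].round(4))
    for P,Q in legs:
        for kind in('turn','shift'):
            if kind=='turn':
                if Q is None: continue
                v=(r.inv()*Q).as_rotvec()/.1
                if np.linalg.norm(v)<.03: continue
                n=max(1,int(np.ceil(np.linalg.norm(v)/1.0)))
            else:
                v=r.inv().apply(np.array(P)-p)/.06
                if np.linalg.norm(v)<.004: continue
                n=max(1,int(np.ceil(np.linalg.norm(v)/1.0)))
            while 1:
                s=np.round(v/n,3 if kind=='shift' and n<3 else 2);qq=q;pp,rr=p,r;mg=9;sp=0;bad=0
                for i in range(n):
                    if kind=='turn': rr=rr*R.from_rotvec(s*.1)
                    else: pp=pp+rr.apply(s*.06)
                    b=ik(pp,rr,qq)
                    if b is None: bad=i+1;break
                    sp=max(sp,np.max(np.abs(b[0]-qq)/vmax));qq=b[0];mg=min(mg,b[1])
                if sp<=1 or n>30: break
                n+=1
            print(kind,n,'x',s.tolist(),'margin %.2f speed %.2f'%(mg,sp),'FAIL at %d'%bad if bad else '');q,p,r=qq,pp,rr
    return q
E
python3 - <<'E'
from h import *
th=.8;psi=np.radians(-78.5)
P,Q,_=grasp('C',th,lift=.12)
G=grasp('C',th)[0]
q=plan([(P,Q),(G,Q)])
print('---',G)
S=lambda s,l:place('C',th,psi,s,lift=l)
q=plan([(G+[0,0,.25],Q),(G+[0,0,.26],S(0,.2)[1]),(S(0,.2)[0],S(0,.2)[1]),S(0,.08),S(0,0)],q)
print(S(0,0)[0])
E
```

```text
from [0.4126 0.2136 0.328 ]
turn 9 x [-0.05, -0.89, -0.11] margin 0.33 speed 0.31 
shift 6 x [0.69, 0.52, 0.13] margin 0.35 speed 0.53 
turn 1 x [0.05, -0.04, 0.01] margin 0.38 speed 0.02 
shift 3 x [0.48, 0.01, 0.47] margin 0.38 speed 0.22 
--- [ 0.58568221  0.37222845 -0.00260908]
from [0.4126 0.2136 0.328 ]
shift 5 x [-0.6, -0.0, -0.58] margin 0.34 speed 0.27 
turn 16 x [-0.0, 0.98, -0.07] margin 0.42 speed 0.36 
shift 1 x [0.106, -0.005, -0.119] margin 1.00 speed 0.04 
turn 1 x [-0.05, 0.01, 0.03] margin 1.00 speed 0.02 
shift 10 x [-0.52, -0.49, -0.67] margin 0.42 speed 0.48 
shift 3 x [-0.48, -0.01, 0.49] margin 0.48 speed 0.24 
shift 2 x [-0.464, 0.003, 0.474] margin 0.67 speed 0.24 
[ 0.39656431 -0.18124442  0.12531359]
```

```bash
sed -i 's/P=np.r_\[c,0\]+d\*(off+.04)/P=np.r_[c,.015]+d*(off+.04)/' h.py
python3 - <<'E'
from h import *
th=.8
P,Q,_=grasp('C',th,lift=.12)
G=grasp('C',th)[0]
q=plan([(P,Q),(G+[0,0,.005],Q),(G,Q)]);print(G,P)
E
```

```text
from [0.4126 0.2136 0.328 ]
turn 9 x [-0.05, -0.89, -0.11] margin 0.33 speed 0.31 
shift 6 x [0.66, 0.52, 0.11] margin 0.34 speed 0.51 
turn 1 x [0.05, -0.04, 0.01] margin 0.37 speed 0.02 
shift 2 x [0.685, 0.013, 0.655] margin 0.38 speed 0.30 
shift 1 x [0.06, -0.001, 0.058] margin 0.39 speed 0.03 
[0.58568221 0.37222845 0.01239092] [0.58568221 0.37222845 0.13239092]
```

Request:
jog_arm(commands=[0,0,0,-0.05,-0.89,-0.11,50,0,0,0,-0.05,-0.89,-0.11,50,0,0,0,-0.05,-0.89,-0.11,50,0,0,0,-0.05,-0.89,-0.11,50,0,0,0,-0.05,-0.89,-0.11,50,0,0,0,-0.05,-0.89,-0.11,50,0,0,0,-0.05,-0.89,-0.11,50,0,0,0,-0.05,-0.89,-0.11,50,0,0,0,-0.05,-0.89,-0.11,50,0.66,0.52,0.11,0,0,0,50,0.66,0.52,0.11,0,0,0,50,0.66,0.52,0.11,0,0,0,50,0.66,0.52,0.11,0,0,0,50,0.66,0.52,0.11,0,0,0,50,0.66,0.52,0.11,0,0,0,50,0,0,0,0,0,0,50,0,0,0,0,0,0,50])

```text
t: 8.2
tool_pos: [0.5868, 0.3616, 0.1304]
tool_rot: [1.647, 1.822, -0.695]
contact_force: [-0.1, 0.6, 1.3]
opening: 0.05
grip_force: 0.0
```

Run:
```python
from h import *
th=.8
P,Q,_=grasp('C',th,lift=.12)
G=grasp('C',th)[0]
q=plan([(P,Q),(G+[0,0,.005],Q),(G,Q)]);print(G,P)
```

```text
from [0.5868 0.3616 0.1304]
turn 1 x [-0.0, 0.01, -0.04] margin 0.37 speed 0.01 
shift 1 x [0.101, -0.001, -0.151] margin 0.37 speed 0.08 
shift 2 x [0.688, 0.0, 0.668] margin 0.38 speed 0.30 
shift 1 x [0.059, 0.001, 0.057] margin 0.39 speed 0.03 
[0.58568221 0.37222845 0.01239092] [0.58568221 0.37222845 0.13239092]
```

Request:
jog_arm(commands=[0.1,0,-0.15,0,0,-0.04,50,0.69,0,0.67,0,0,0,50,0.69,0,0.67,0,0,0,50,0.05,0,0.05,0,0,0,50,0,0,0,0,0,0,50,0,0,0,0,0,0,50], newtons=60)

```text
t: 8.95
tool_pos: [0.5877, 0.374, 0.0167]
tool_rot: [1.646, 1.825, -0.688]
contact_force: [0.2, 0.5, -0.0]
opening: 0.05
grip_force: 0.0
```

Run:
```python
from h import *
P,Q,_=grasp('C',.8)
q=plan([(P,Q)]);print(P,ctrl.get_obs()['contact_force'])
d=eyes.get_image('wrist');save('w2',d['image'])
```

```text
from [0.5877 0.374  0.0167]
turn 1 x [0.04, -0.02, -0.04] margin 0.39 speed 0.02 
shift 1 x [0.033, -0.036, 0.069] margin 0.39 speed 0.03 
[0.58568221 0.37222845 0.01239092] [ 0.1867069   0.49974151 -0.0494705 ]
```

View pics/w2.png

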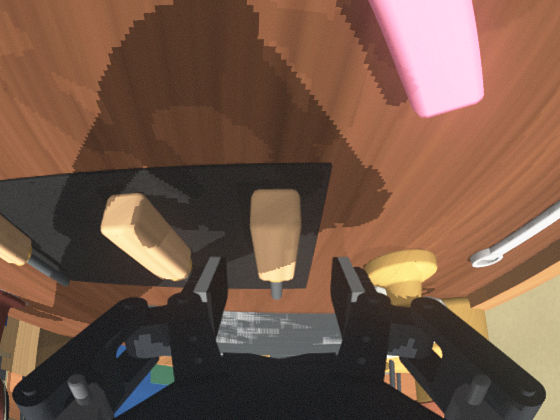

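The wrist view shows the handle (rows 190–283 at column 275) between the open pads (fingertips at about row 260). I'll check this by projection.

Run:
```python
from h import *
d=eyes.get_image('wrist');w=cloud(d,'wrist');K=d['K'];T=np.linalg.inv(d['cam_to_world'])
def proj(P):
    c=T@np.r_[P,1];x,y,z=c[0],-c[1],-c[2];r=np.hypot(x,y);t=np.arctan2(r,z);return (K[0,2]+K[0,0]*t*x/r,K[1,2]+K[0,0]*t*y/r)
p,r=pose();print('tcp',p,proj(p),'tip@5back',proj(p-r.apply([0,0,.006])),proj(p+r.apply([0,.025,-.006])))
print('handle ctr top',proj([.5854,.3749,.027]),'front',proj([.5896,.335,.027]),'back',proj([.5812,.4147,.027]))
im=d['image'].astype(int);tan=(im[...,0]>150)&(im[...,0]-im[...,2]>40)
comps(w,.54,.65,.28,.46,.022,.032,extra=tan)
print(w[258,215],w[262,340],w[210,275],w[290,277])
```

```text
tcp [0.58724481 0.37366965 0.01567993] (np.float64(277.0468318455677), np.float64(244.90492378411193)) tip@5back (np.float64(277.00946850862914), np.float64(248.73101424853647)) (np.float64(321.13813247399594), np.float64(248.51568107943388))
handle ctr top (np.float64(274.0714506606648), np.float64(262.36489142512147)) front (np.float64(274.77029435969473), np.float64(282.60890424813545)) back (np.float64(273.02440505191856), np.float64(231.81629371193875))
   2275 [586.6 375.5] [82.9 22.8] -84.1 z 0.0267 mean [584.9 387.6]
[0.55538334 0.40763938 0.03812136] [0.61068175 0.41663469 0.04145814] [0.58205846 0.41507327 0.01588186] [0.59573983 0.28980783 0.01980742]
```

Request:
jog_arm(commands=[0.03,-0.01,0.05,0,0,0,50,0,0,0,0,0,0,50,0,0,0,0,0,0,10,0,0,0,0,0,0,10,0,0,0,0,0,0,10,0,0,0,0,0,0,10,0,0,0,0,0,0,10,0,0,0,0,0,0,10], newtons=60)

```text
t: 10.05
tool_pos: [0.5855, 0.3715, 0.0094]
tool_rot: [1.643, 1.826, -0.695]
contact_force: [0.4, 0.2, 4.4]
opening: 0.0101
grip_force: 2.2
```

```bash
cat > pl.py <<'E'
from h import *
import sys
f,s=sys.argv[1],int(sys.argv[2]);th=.8;psi=np.radians(-78.5)
o=ctrl.get_obs();G=o['tool_pos'];S=lambda l:place(f,th,psi,s,lift=l)
# keep actual grasp offset: nominal grasp pose vs actual
P0,Q0,_=grasp(f,th);e=R.from_rotvec(o['tool_rot'])*Q0.inv();print('grasp err',(G-P0).round(4),e.as_rotvec().round(3),o['opening'],o['grip_force'])
mid=np.array([.5,-.05,.34])
plan([(G+[0,0,.22],None),(G+[0,0,.23],S(.2)[1]),S(.2),S(.08),S(0)])
print('targets',S(.2)[0],S(0)[0])
E
python3 pl.py C 0
```

```text
grasp err [-0.0002 -0.0007 -0.003 ] [-0.001 -0.001  0.   ] 0.01007553523942105 2.2278770245003443
from [0.5855 0.3715 0.0094]
shift 4 x [-0.66, 0.0, -0.64] margin 0.35 speed 0.29 
turn 16 x [-0.0, 0.98, -0.07] margin 0.42 speed 0.36 
shift 1 x [0.108, 0.002, -0.113] margin 0.98 speed 0.04 
turn 1 x [-0.05, 0.02, 0.03] margin 0.98 speed 0.02 
shift 11 x [-0.47, -0.45, -0.64] margin 0.42 speed 0.44 
shift 3 x [-0.48, 0.01, 0.47] margin 0.48 speed 0.23 
shift 2 x [-0.46, -0.001, 0.484] margin 0.67 speed 0.23 
targets [ 0.39955483 -0.1959433   0.32531359] [ 0.39955483 -0.1959433   0.12531359]
```

Run:
```python
from h import *
d=eyes.get_image('wrist');save('w3',d['image']);w=cloud(d,'wrist')
im=d['image'].astype(int);tan=(im[...,0]>150)&(im[...,0]-im[...,2]>40)
comps(w,.5,.68,.2,.5,.015,.06,extra=tan)
```

```text
445 [614.5 493.5] [17.3  3.1] -53.6 z 0.0224 mean [613.7 494.3]
   2115 [511.5 366.3] [83.  23.6] -77.7 z 0.0264 mean [512.  381.4]
   1206 [584.9 360.1] [112.6  16.3] -83.2 z 0.0267 mean [582.6 389. ]
   44 [677.5 305.7] [18.5  4.8] 84.7 z 0.0158 mean [677.7 306.8]
```

View pics/w3.png

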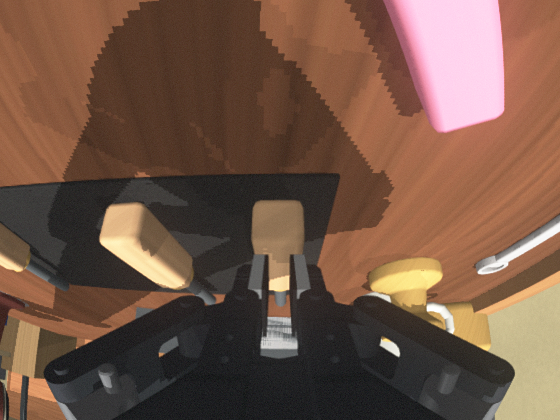

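The gripper is closed to 10 mm with the fingers seemingly on top of the handle (tips at (284,256)). I'll check where the fingertips really are.

Run:
```python
from h import *
d=eyes.get_image('wrist');w=cloud(d,'wrist')
p,r=pose();t=r.inv().apply((w-p).reshape(-1,3)).reshape(w.shape)*1000
for c in(256,262,268,298,304,310):
    print(c,[(rr,t[rr,c].round().astype(int).tolist(),d['image'][rr,c].tolist()) for rr in range(246,300,8) if not np.isnan(t[rr,c,0])])
print(ctrl.get_obs()['opening'],p)
```

```text
256 [(246, [15, -10, -40], [156, 125, 91]), (254, [10, -10, -37], [123, 105, 90]), (262, [10, -9, -46], [99, 100, 98]), (270, [10, -9, -55], [102, 102, 99]), (278, [10, -8, -61], [95, 96, 93]), (286, [10, -8, -68], [100, 98, 97]), (294, [11, -7, -76], [42, 37, 33])]
262 [(246, [16, -7, -41], [163, 128, 96]), (254, [10, -7, -37], [121, 103, 89]), (262, [10, -7, -46], [101, 101, 99]), (270, [10, -6, -55], [92, 91, 90]), (278, [10, -6, -62], [75, 72, 70]), (286, [10, -6, -68], [48, 42, 38]), (294, [8, -6, -71], [59, 54, 53])]
268 [(246, [16, -4, -41], [159, 126, 93]), (254, [9, -4, -34], [146, 117, 88]), (262, [2, -5, -27], [99, 82, 63]), (270, [1, -5, -34], [98, 78, 64]), (278, [-3, -5, -36], [74, 60, 47]), (286, [-7, -5, -36], [106, 83, 62]), (294, [-11, -5, -37], [54, 43, 37])]
298 [(246, [16, 9, -41], [138, 112, 83]), (254, [11, 10, -38], [110, 96, 85]), (262, [10, 9, -45], [101, 99, 99]), (270, [10, 9, -54], [104, 101, 100]), (278, [10, 8, -61], [101, 100, 97]), (286, [10, 8, -68], [104, 102, 101]), (294, [8, 8, -70], [149, 151, 146])]
304 [(246, [-7, 17, 16], [72, 66, 60]), (254, [-16, 18, 26], [76, 70, 70]), (262, [10, 12, -46], [101, 99, 97]), (270, [10, 11, -54], [103, 103, 100]), (278, [10, 11, -61], [103, 101, 98]), (286, [10, 10, -68], [105, 103, 103]), (294, [11, 10, -75], [48, 42, 38])]
310 [(246, [-7, 21, 17], [71, 65, 64]), (254, [-16, 22, 26], [68, 62, 56]), (262, [-28, 23, 38], [72, 66, 61]), (270, [7, 14, -47], [53, 44, 41]), (278, [7, 14, -54], [50, 44, 40]), (286, [10, 12, -68], [63, 62, 61]), (294, [12, 11, -77], [51, 40, 43])]
0.009919211189492579 [0.58548053 0.3715068  0.00932962]
```

Run:
```python
from h import *
f=np.load('w0.npz');w=f['w'];p=np.array([0.4437121,-0.34415237,0.29741615]);r=R.from_rotvec([2.225,2.218,.001])
t=r.inv().apply((w-p).reshape(-1,3)).reshape(w.shape)*1000
m=(np.abs(t[...,1])<60)&(np.abs(t[...,0])<30)&(t[...,2]>-90)&(t[...,2]<30)
q=t[m];print(len(q))
for a in range(-90,30,6):
    k=q[(q[:,2]>=a)&(q[:,2]<a+6)]
    if len(k): print(a,len(k),k.min(0).round(),k.max(0).round())
```

```text
5945
-90 1500 [-13. -60. -90.] [ 13.  60. -84.]
-84 522 [  1. -52. -84.] [ 13.  53. -78.]
-78 848 [-11. -39. -78.] [ 11.  37. -72.]
-72 708 [-12. -43. -72.] [ 11.  44. -66.]
-66 705 [-12. -43. -66.] [ 11.  44. -60.]
-60 620 [-12. -43. -60.] [ 11.  44. -54.]
-54 552 [-12. -43. -54.] [ 11.  44. -48.]
-48 393 [-12. -41. -48.] [ 11.  43. -42.]
-42 97 [-12. -30. -42.] [  9.  31. -38.]
```

Request:
jog_arm(commands=[-0.3,0,-0.3,0,0,0,10,-0.5,0,-0.5,0,0,0,50,-0.5,0,-0.5,0,0,0,50,0,0,0,0,0,0,50,0,0,0,0,0,0,50])

```text
t: 10.78
tool_pos: [0.5848, 0.3731, 0.1191]
tool_rot: [1.644, 1.827, -0.696]
contact_force: [0.1, -0.4, -0.6]
opening: 0.0499
grip_force: 0.0
```

Run:
```python
from h import *
for c in('scene','top'):
    d=eyes.get_image(c);w=cloud(d,c);p,r=pose()
    t=r.inv().apply((w-p).reshape(-1,3)).reshape(w.shape)*1000
    m=(np.abs(t[...,1])<60)&(np.abs(t[...,0])<30)&(t[...,2]>-90)&(w[...,2]>.045)
    q=t[m];print(c,p,len(q), ctrl.get_obs()['opening'])
    for a in range(-90,30,8):
        k=q[(q[:,2]>=a)&(q[:,2]<a+8)]
        if len(k): print(a,len(k),k.min(0).round(),k.max(0).round())
```

```text
scene [0.58432709 0.37260524 0.11782687] 394 0.05003244375272316
-90 99 [-16. -59. -90.] [  9.  57. -82.]
-82 53 [-14. -48. -82.] [ 10.  39. -74.]
-74 59 [-15. -39. -74.] [  9.  38. -67.]
-66 68 [-14. -38. -66.] [ 10.  39. -58.]
-58 54 [-14. -39. -58.] [  9.  38. -50.]
-50 47 [-13. -38. -50.] [ 11.  38. -42.]
-42 14 [-11. -33. -42.] [ 10.  32. -38.]
top [0.58414201 0.37237922 0.11718272] 195 0.04986297517969982
-90 52 [-19. -56. -90.] [  8.  55. -82.]
-82 31 [-16. -42. -82.] [  9.  45. -75.]
-74 27 [-17. -37. -74.] [ 10.  37. -66.]
-66 33 [-16. -38. -66.] [ 10.  38. -58.]
-58 28 [-16. -38. -58.] [  6.  40. -50.]
-50 19 [-18. -35. -50.] [ -2.  37. -44.]
-42 5 [-12. -30. -41.] [  1.  30. -37.]
```

```bash
sed -i 's|P=P+z\*((tz-.015)/z\[2\]);P\[2\]+=lift|P=P+z*((tz-.015)/z[2]+.037);P[2]+=lift|; s/clr=.0015/clr=.0025/' h.py
python3 - <<'E'
from h import *
d=eyes.get_image('wrist');w=cloud(d,'wrist');im=d['image'].astype(int);tan=(im[...,0]>140)&(im[...,0]-im[...,2]>40)
comps(w,.3,.65,.28,.46,.022,.032,extra=tan)
P,Q,_=grasp('C',.8);plan([(P,Q)]);print(P)
E
```

```text
2509 [585.5 375.1] [82.7 22.6] -82.9 z 0.0267 mean [584.6 382.5]
   2210 [511.4 365.6] [83.1 23.9] -78.0 z 0.0267 mean [511.1 372. ]
   1305 [372.8 361.4] [84.1 24.4] -86.5 z 0.0265 mean [374.4 367.3]
from [0.5842 0.3723 0.117 ]
turn 1 x [-0.02, 0.03, 0.03] margin 0.38 speed 0.01 
shift 3 x [0.42, 0.01, 0.6] margin 0.38 speed 0.20 
[ 0.58836228  0.34685708 -0.01238723]
```

Request:
jog_arm(commands=[0.42,0.01,0.6,0,0,0.03,50,0.42,0.01,0.6,0,0,0,50,0.38,0.01,0.5,0,0,0,50,0,0,0,0,0,0,50,0,0,0,0,0,0,50])

```text
t: 11.55
tool_pos: [0.5896, 0.3514, -0.0037]
tool_rot: [1.645, 1.823, -0.694]
contact_force: [0.7, 0.7, 0.1]
opening: 0.05
grip_force: 0.0
```

Run:
```python
from h import *
P,Q,_=grasp('C',.8);plan([(P,Q)]);print(P,ctrl.get_obs()['contact_force'])
```

```text
from [ 0.5896  0.3514 -0.0037]
turn 1 x [0.0, 0.01, -0.03] margin 0.38 speed 0.01 
shift 1 x [0.054, -0.029, 0.154] margin 0.38 speed 0.05 
[ 0.58836228  0.34685708 -0.01238723] [0.68487822 0.65145956 0.14192721]
```

Request:
jog_arm(commands=[0.05,-0.02,0.1,0,0,0,50,0,0,0,0,0,0,50,0,0,0,0,0,0,10,0,0,0,0,0,0,10,0,0,0,0,0,0,10,0,0,0,0,0,0,10,0,0,0,0,0,0,10], newtons=80)

```text
t: 12.42
tool_pos: [0.5887, 0.3492, -0.01]
tool_rot: [1.646, 1.823, -0.693]
contact_force: [-1.0, 2.4, 3.9]
opening: 0.0225
grip_force: 79.3
```

```bash
python3 pl.py C 0
```

```text
grasp err [0.0004 0.0024 0.0024] [-0.    -0.003 -0.002] 0.022487972900378524 79.25101161003113
from [ 0.5887  0.3492 -0.01  ]
shift 4 x [-0.66, 0.0, -0.64] margin 0.35 speed 0.31 
turn 16 x [0.0, 0.98, -0.07] margin 0.42 speed 0.36 
shift 1 x [0.108, 0.011, -0.113] margin 0.96 speed 0.04 
turn 1 x [-0.02, 0.02, 0.04] margin 0.96 speed 0.01 
shift 10 x [-0.47, -0.49, -0.64] margin 0.47 speed 0.45 
shift 2 x [-0.705, 0.002, 0.701] margin 0.56 speed 0.35 
shift 2 x [-0.464, 0.0, 0.479] margin 0.72 speed 0.24 
targets [ 0.39461486 -0.17166258  0.29980105] [ 0.39461486 -0.17166258  0.09980105]
```

Request:
jog_arm(commands=[-0.66,0,-0.64,0,0,0,10,-0.66,0,-0.64,0,0,0,10,-0.66,0,-0.64,0,0,0,10,-0.66,0,-0.64,0,0,0,10,0,0,0,0,0.98,-0.07,10,0,0,0,0,0.98,-0.07,10,0,0,0,0,0.98,-0.07,10,0,0,0,0,0.98,-0.07,10,0,0,0,0,0.98,-0.07,10,0,0,0,0,0.98,-0.07,10,0,0,0,0,0.98,-0.07,10,0,0,0,0,0.98,-0.07,10,0,0,0,0,0.98,-0.07,10,0,0,0,0,0.98,-0.07,10,0,0,0,0,0.98,-0.07,10,0,0,0,0,0.98,-0.07,10,0,0,0,0,0.98,-0.07,10,0,0,0,0,0.98,-0.07,10,0,0,0,0,0.98,-0.07,10,0,0,0,0,0.98,-0.07,10])

```text
t: 14.92
tool_pos: [0.5876, 0.3482, 0.2087]
tool_rot: [-1.56, -1.914, -0.632]
contact_force: [0.2, 0.4, -0.9]
opening: 0.0224
grip_force: 78.4
```

```bash
cat > pl.py <<'E'
from h import *
import sys,os,json
# usage: pl.py file socket mode ; mode g: record grasp
f,s,mode=sys.argv[1],int(sys.argv[2]),sys.argv[3];th=.8;psi=np.radians(-78.5)
o=ctrl.get_obs();p=o['tool_pos'];r=R.from_rotvec(o['tool_rot']);P0,Q0,d=grasp(f,th)
if mode=='g':
    json.dump([p.tolist(),o['tool_rot'].tolist()],open('gr_%s.json'%f,'w'));print('grasp err',(p-P0).round(4))
g=json.load(open('gr_%s.json'%f));GP=np.array(g[0]);GR=R.from_rotvec(g[1])
def S(l):
    c=np.r_[FILES[f][0],.015];h=np.array([np.cos(psi),np.sin(psi),0])
    F0=np.stack([d,np.cross([0,0,1],d),[0,0,1]],1);F1=np.stack([[0,0,-1],np.cross(h,[0,0,-1]),h],1)
    G=R.from_matrix(F1@F0.T);return np.r_[SOCK[s],.128+l]+G.apply(GP-c),G*GR
print('open %.4f grip %.1f'%(o['opening'],o['grip_force']),'F',o['contact_force'].round(1))
if mode=='g': plan([(p+[0,0,.22],None),(p+[0,0,.22],S(.2)[1])])
else: plan([S(.2),S(.07),S(0)])
print('targets',S(.2)[0].round(4),S(0)[0].round(4))
E
echo '[[0.5887,0.3492,-0.0100],[1.646,1.823,-0.693]]'>gr_C.json
python3 - <<'E'
from h import *
print(pose()[0])
d=eyes.get_image('wrist');save('w4',d['image'])
E
python3 pl.py C 0 p
```

```text
[0.58758253 0.34820783 0.20866406]
open 0.0226 grip 78.5 F [ 0.2 -1.6 -3.5]
from [0.5872 0.3465 0.2057]
turn 1 x [-0.05, -0.02, 0.0] margin 0.94 speed 0.02 
shift 10 x [-0.45, -0.48, -0.66] margin 0.46 speed 0.45 
shift 3 x [-0.52, -0.01, 0.51] margin 0.53 speed 0.25 
shift 2 x [-0.401, -0.001, 0.416] margin 0.72 speed 0.21 
targets [ 0.3957 -0.1739  0.3021] [ 0.3957 -0.1739  0.1021]
```

View pics/w4.png

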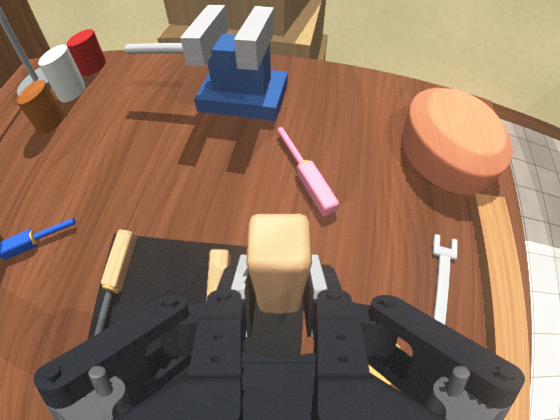

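The wrist view shows the file's handle held between the pads at (278,260).

Request:
jog_arm(commands=[0,0,0,-0.05,-0.02,0,10,-0.45,-0.48,-0.66,0,0,0,10,-0.45,-0.48,-0.66,0,0,0,10,-0.45,-0.48,-0.66,0,0,0,10,-0.45,-0.48,-0.66,0,0,0,10,-0.45,-0.48,-0.66,0,0,0,10,-0.45,-0.48,-0.66,0,0,0,10,-0.45,-0.48,-0.66,0,0,0,10,-0.45,-0.48,-0.66,0,0,0,10,-0.45,-0.48,-0.66,0,0,0,10,-0.45,-0.48,-0.66,0,0,0,10,0,0,0,0,0,0,10,0,0,0,0,0,0,10])

```text
t: 16.6
tool_pos: [0.3992, -0.1682, 0.3071]
tool_rot: [-1.566, -1.92, -0.634]
contact_force: [0.0, 0.2, -0.1]
opening: 0.022
grip_force: 78.8
```

```bash
python3 pl.py C 0 p
```

```text
open 0.0220 grip 78.8 F [ 0.   0.2 -0.1]
from [ 0.3992 -0.1682  0.3071]
turn 1 x [0.02, 0.05, 0.07] margin 0.46 speed 0.03 
shift 1 x [-0.116, -0.077, 0.003] margin 0.46 speed 0.06 
shift 3 x [-0.5, 0.0, 0.52] margin 0.53 speed 0.25 
shift 2 x [-0.41, 0.004, 0.417] margin 0.72 speed 0.21 
targets [ 0.3957 -0.1739  0.3021] [ 0.3957 -0.1739  0.1021]
```

Correct and go down to tip just above the block, then look at where the blade is.

Request:
jog_arm(commands=[-0.12,-0.08,0,0.02,0.05,0.07,10,-0.46,0,0.46,0,0,0,10,-0.46,0,0.46,0,0,0,10,-0.3,0,0.32,0,0,0,10,0,0,0,0,0,0,10,0,0,0,0,0,0,10])

```text
t: 17.35
tool_pos: [0.3955, -0.175, 0.1983]
tool_rot: [-1.567, -1.911, -0.633]
contact_force: [0.8, -0.1, -0.7]
opening: 0.0222
grip_force: 78.7
```

```bash
python3 pl.py C 0 p
python3 - <<'E'
from h import *
for c in ('scene','top'):
    d=eyes.get_image(c);save('x'+c,d['image']);w=cloud(d,c);np.savez('x'+c+'.npz',w=w,im=d['image'])
    m=(np.hypot(w[...,0]-.40,w[...,1]+.198)<.05)&(w[...,2]>.083)
    q=w[m]
    for a in np.arange(.083,.2,.01):
        k=q[(q[:,2]>=a)&(q[:,2]<a+.01)]
        if len(k):print(c,a.round(3),len(k),np.median(k,0).round(4))
a=cv2.imread('pics/xscene.png');print(cv2.imwrite('pics/x1.png',cv2.resize(a[110:220,90:250],(800,550),interpolation=cv2.INTER_CUBIC)))
E
```

```text
open 0.0222 grip 78.7 F [ 0.8 -0.1 -0.7]
from [ 0.3955 -0.175   0.1983]
shift 2 x [0.609, 0.002, -0.614] margin 0.46 speed 0.30 
shift 3 x [-0.5, 0.0, 0.52] margin 0.53 speed 0.25 
shift 2 x [-0.411, 0.003, 0.416] margin 0.72 speed 0.21 
targets [ 0.3957 -0.1739  0.3021] [ 0.3957 -0.1739  0.1021]
scene 0.103 7 [ 0.4006 -0.1966  0.111 ]
scene 0.113 8 [ 0.4028 -0.1975  0.1194]
scene 0.123 7 [ 0.4018 -0.1966  0.1278]
scene 0.133 10 [ 0.4018 -0.1962  0.1377]
scene 0.143 11 [ 0.4022 -0.1962  0.1479]
scene 0.153 8 [ 0.4026 -0.1962  0.1574]
scene 0.163 11 [ 0.4011 -0.1979  0.1656]
scene 0.173 4 [ 0.4031 -0.1969  0.1755]
scene 0.183 18 [ 0.4089 -0.1944  0.1894]
scene 0.193 32 [ 0.4081 -0.191   0.1988]
top 0.103 1 [ 0.4017 -0.1981  0.1087]
top 0.113 2 [ 0.4016 -0.1964  0.1161]
top 0.123 3 [ 0.4013 -0.1969  0.1269]
top 0.133 3 [ 0.4012 -0.1965  0.1418]
top 0.153 2 [ 0.4011 -0.1964  0.1548]
top 0.183 4 [ 0.4033 -0.1889  0.1897]
top 0.193 8 [ 0.4017 -0.1893  0.2011]
True
```

View pics/x1.png

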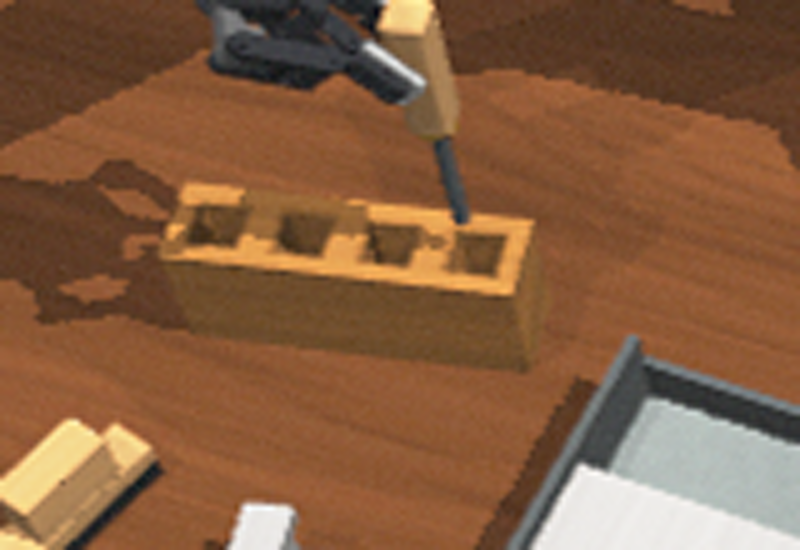

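The crop shows the blade vertical above the near-end socket (blade tip at (462,220), socket (478,250)). Measured position agrees within 2 mm. Insert and release.

Request:
jog_arm(commands=[-0.37,0,0.38,0,0,0,10,-0.37,0,0.38,0,0,0,10,-0.37,0,0.38,0,0,0,10,0,0,0,0,0,0,10,0,0,0,0,0,0,10,0,0,0,0,0,0,45,0,0,0,0,0,0,45,0,0,0,0,0,0,45,0,0,0,0,0,0,45,0,0,-0.8,0,0,0,45,0,0,-1,0,0,0,45,0,0,-1,0,0,0,45,-0.3,0,-0.6,0,0,0,45,0,0,0,0,0,0,45])

```text
t: 19.2
tool_pos: [0.4261, -0.3297, 0.2366]
tool_rot: [-1.571, -1.911, -0.634]
contact_force: [0.0, -0.3, -1.1]
opening: 0.0448
grip_force: 0.0
```

```bash
cat > chk.py <<'E'
from h import *
import sys
for c in ('scene','top'):
    d=eyes.get_image(c);save('y'+c,d['image']);w=cloud(d,c)
    for s in range(4):
        m=(np.hypot(w[...,0]-SOCK[s][0],w[...,1]-SOCK[s][1])<.032)&(w[...,2]>.085)&(w[...,2]<.2)
        q=w[m]
        if len(q)>3:print(c,s,len(q),'top',q[:,2].max().round(3),'lo',np.median(q[q[:,2]<.11],0).round(3),'hi',np.median(q[q[:,2]>.14],0).round(3))
E
python3 chk.py
python3 - <<'E'
from h import *
th=.8
P,Q,_=grasp('B',th,lift=.15)
G=grasp('B',th)[0]
p,_=pose()
q=plan([((.43,-.2,.38),None),((.43,-.1,.38),Q),(P,Q),(G,Q)]);print(P,G)
E
```

```text
scene 0 256 top 0.169 lo [ 0.408 -0.193  0.099] hi [ 0.405 -0.197  0.163]
top 0 112 top 0.174 lo [ 0.4   -0.191  0.096] hi [ 0.401 -0.2    0.166]
from [ 0.4253 -0.3269  0.2349]
shift 4 x [0.79, 0.12, -0.07] margin 0.35 speed 0.34 
turn 16 x [-0.0, -0.98, -0.01] margin 0.28 speed 0.39 
shift 2 x [0.562, 0.176, -0.584] margin 0.23 speed 0.58 
turn 1 x [-0.03, -0.05, 0.01] margin 0.22 speed 0.02 
shift 9 x [0.85, 0.33, -0.23] margin 0.22 speed 0.53 
shift 3 x [0.6, -0.01, 0.58] margin 0.36 speed 0.31 
[0.51665281 0.33763653 0.13761277] [ 0.51665281  0.33763653 -0.01238723]
```

Request:
jog_arm(commands=[0.79,0.12,-0.07,0,0,0,50,0.79,0.12,-0.07,0,0,0,50,0.79,0.12,-0.07,0,0,0,50,0.79,0.12,-0.07,0,0,0,50,0,0,0,0,-0.98,-0.01,50,0,0,0,0,-0.98,-0.01,50,0,0,0,0,-0.98,-0.01,50,0,0,0,0,-0.98,-0.01,50,0,0,0,0,-0.98,-0.01,50,0,0,0,0,-0.98,-0.01,50,0,0,0,0,-0.98,-0.01,50,0,0,0,0,-0.98,-0.01,50,0,0,0,0,-0.98,-0.01,50,0,0,0,0,-0.98,-0.01,50,0,0,0,0,-0.98,-0.01,50,0,0,0,0,-0.98,-0.01,50,0,0,0,0,-0.98,-0.01,50,0,0,0,0,-0.98,-0.01,50,0,0,0,0,-0.98,-0.01,50,0,0,0,0,-0.98,-0.01,50])

```text
t: 21.8
tool_pos: [0.429, -0.1988, 0.3777]
tool_rot: [1.533, 1.904, -0.652]
contact_force: [0.1, -0.2, 0.8]
opening: 0.0501
grip_force: 0.0
```

```bash
cat > go.py <<'E'
from h import *
import sys
f=sys.argv[1];l=float(sys.argv[2]);P,Q,_=grasp(f,.8,lift=l);G=grasp(f,.8)[0]
print('F',ctrl.get_obs()['contact_force'].round(1))
plan([(P,Q),(G,Q)] if l else [(G,Q)]);print('target',P)
E
python3 go.py B .15
```

```text
F [ 0.1 -0.2  0.8]
from [ 0.429  -0.1988  0.3777]
turn 1 x [-0.03, -0.02, 0.03] margin 0.27 speed 0.01 
shift 10 x [0.87, 0.33, -0.33] margin 0.22 speed 0.63 
shift 3 x [0.61, 0.01, 0.59] margin 0.36 speed 0.32 
target [0.51665281 0.33763653 0.13761277]
```

Request:
jog_arm(commands=[0,0,0,-0.03,-0.02,0.03,50,0.87,0.33,-0.33,0,0,0,50,0.87,0.33,-0.33,0,0,0,50,0.87,0.33,-0.33,0,0,0,50,0.87,0.33,-0.33,0,0,0,50,0.87,0.33,-0.33,0,0,0,50,0.87,0.33,-0.33,0,0,0,50,0.87,0.33,-0.33,0,0,0,50,0.87,0.33,-0.33,0,0,0,50,0.87,0.33,-0.33,0,0,0,50,0.87,0.33,-0.33,0,0,0,50,0,0,0,0,0,0,50,0,0,0,0,0,0,50])

```text
t: 23.42
tool_pos: [0.5177, 0.3361, 0.1442]
tool_rot: [1.536, 1.899, -0.648]
contact_force: [0.5, -0.1, 0.4]
opening: 0.05
grip_force: 0.0
```

```bash
python3 go.py B .05
```

```text
F [ 0.5 -0.1  0.4]
from [0.5177 0.3361 0.1442]
shift 2 x [0.646, -0.006, 0.609] margin 0.36 speed 0.30 
shift 1 x [0.598, -0.0, 0.582] margin 0.37 speed 0.31 
target [0.51665281 0.33763653 0.03761277]
```

Request:
jog_arm(commands=[0.64,0,0.61,0,0,0,50,0.64,0,0.61,0,0,0,50,0.57,0,0.55,0,0,0,50,0,0,0,0,0,0,50,0,0,0,0,0,0,50,0,0,0,0,0,0,50])

```text
t: 24.18
tool_pos: [0.5194, 0.3393, -0.0056]
tool_rot: [1.539, 1.898, -0.639]
contact_force: [0.6, 0.3, 0.4]
opening: 0.0502
grip_force: 0.0
```

```bash
python3 go.py B 0
```

```text
F [0.6 0.3 0.4]
from [ 0.5194  0.3393 -0.0056]
turn 1 x [0.04, -0.04, -0.06] margin 0.37 speed 0.02 
shift 1 x [0.068, -0.05, 0.092] margin 0.37 speed 0.03 
target [ 0.51665281  0.33763653 -0.01238723]
```

Request:
jog_arm(commands=[0.06,-0.05,0.06,0.04,-0.04,-0.06,50,0,0,0,0,0,0,50,0,0,0,0,0,0,10,0,0,0,0,0,0,10,0,0,0,0,0,0,10,0,0,0,0,0,0,10,0,0,0,0,0,0,10], newtons=80)

```text
t: 25.05
tool_pos: [0.5147, 0.3375, -0.0142]
tool_rot: [1.531, 1.901, -0.655]
contact_force: [-0.2, 1.7, 2.3]
opening: 0.0229
grip_force: 78.2
```

```bash
python3 pl.py B 2 g
```

```text
grasp err [-0.0019 -0.0001 -0.0019]
open 0.0229 grip 78.2 F [-0.2  1.7  2.3]
from [ 0.5147  0.3375 -0.0142]
shift 4 x [-0.66, -0.0, -0.64] margin 0.34 speed 0.34 
turn 16 x [-0.0, 0.98, 0.01] margin 0.42 speed 0.36 
shift 1 x [-0.012, -0.019, 0.003] margin 0.77 speed 0.01 
targets [ 0.4123 -0.2682  0.3001] [ 0.4123 -0.2682  0.1001]
```

Request:
jog_arm(commands=[-0.66,0,-0.64,0,0,0,10,-0.66,0,-0.64,0,0,0,10,-0.66,0,-0.64,0,0,0,10,-0.66,0,-0.64,0,0,0,10,0,0,0,0,0.98,0.01,10,0,0,0,0,0.98,0.01,10,0,0,0,0,0.98,0.01,10,0,0,0,0,0.98,0.01,10,0,0,0,0,0.98,0.01,10,0,0,0,0,0.98,0.01,10,0,0,0,0,0.98,0.01,10,0,0,0,0,0.98,0.01,10,0,0,0,0,0.98,0.01,10,0,0,0,0,0.98,0.01,10,0,0,0,0,0.98,0.01,10,0,0,0,0,0.98,0.01,10,0,0,0,0,0.98,0.01,10,0,0,0,0,0.98,0.01,10,0,0,0,0,0.98,0.01,10,0,0,0,0,0.98,0.01,10])

```text
t: 27.55
tool_pos: [0.5154, 0.3375, 0.2057]
tool_rot: [-1.569, -1.91, -0.627]
contact_force: [-0.2, 0.3, -0.7]
opening: 0.0224
grip_force: 78.3
```

```bash
python3 pl.py B 2 p
```

```text
open 0.0224 grip 78.3 F [-0.2  0.3 -0.7]
from [0.5154 0.3375 0.2057]
turn 1 x [0.01, 0.0, -0.1] margin 0.77 speed 0.04 
shift 11 x [-0.52, -0.34, -0.7] margin 0.43 speed 0.47 
shift 3 x [-0.52, -0.0, 0.5] margin 0.50 speed 0.24 
shift 2 x [-0.399, -0.004, 0.422] margin 0.68 speed 0.19 
targets [ 0.4123 -0.2682  0.3001] [ 0.4123 -0.2682  0.1001]
```

Request:
jog_arm(commands=[0,0,0,0.01,0,-0.1,10,-0.52,-0.34,-0.7,0,0,0,10,-0.52,-0.34,-0.7,0,0,0,10,-0.52,-0.34,-0.7,0,0,0,10,-0.52,-0.34,-0.7,0,0,0,10,-0.52,-0.34,-0.7,0,0,0,10,-0.52,-0.34,-0.7,0,0,0,10,-0.52,-0.34,-0.7,0,0,0,10,-0.52,-0.34,-0.7,0,0,0,10,-0.52,-0.34,-0.7,0,0,0,10,-0.52,-0.34,-0.7,0,0,0,10,-0.52,-0.34,-0.7,0,0,0,10,0,0,0,0,0,0,10,0,0,0,0,0,0,10])

```text
t: 29.3
tool_pos: [0.4125, -0.2633, 0.3015]
tool_rot: [-1.561, -1.922, -0.628]
contact_force: [0.0, 0.7, -0.9]
opening: 0.0227
grip_force: 78.6
```

```bash
python3 pl.py B 2 p
```

```text
open 0.0227 grip 78.6 F [ 0.   0.7 -0.9]
from [ 0.4125 -0.2633  0.3015]
turn 1 x [-0.0, 0.04, 0.01] margin 0.43 speed 0.01 
shift 1 x [-0.074, -0.021, -0.038] margin 0.43 speed 0.04 
shift 3 x [-0.5, 0.0, 0.52] margin 0.49 speed 0.24 
shift 2 x [-0.408, 0.0, 0.418] margin 0.68 speed 0.19 
targets [ 0.4123 -0.2682  0.3001] [ 0.4123 -0.2682  0.1001]
```

Request:
jog_arm(commands=[-0.07,-0.02,-0.04,0,0.04,0,10,-0.42,0,0.44,0,0,0,10,-0.42,0,0.44,0,0,0,10,-0.33,0,0.34,0,0,0,10,0,0,0,0,0,0,10,0,0,0,0,0,0,10])

```text
t: 30.05
tool_pos: [0.4124, -0.2678, 0.2]
tool_rot: [-1.558, -1.921, -0.631]
contact_force: [-0.1, -0.2, -0.1]
opening: 0.0228
grip_force: 78.6
```

```bash
cat > bl.py <<'E'
from h import *
import sys
s=int(sys.argv[1])
print('sock',SOCK[s])
for c in ('scene','top'):
    d=eyes.get_image(c);w=cloud(d,c)
    m=(np.hypot(w[...,0]-SOCK[s][0],w[...,1]-SOCK[s][1])<.03)&(w[...,2]>.084)
    q=w[m]
    for a,b in((.084,.13),(.13,.17)):
        k=q[(q[:,2]>=a)&(q[:,2]<b)]
        if len(k):print(c,a,len(k),np.median(k,0).round(4),'min z',k[:,2].min().round(3))
E
python3 pl.py B 2 p; python3 bl.py 2
```

```text
open 0.0228 grip 78.6 F [-0.1 -0.2 -0.1]
from [ 0.4124 -0.2678  0.2   ]
shift 2 x [0.577, -0.001, -0.602] margin 0.43 speed 0.28 
shift 3 x [-0.5, -0.0, 0.52] margin 0.50 speed 0.24 
shift 2 x [-0.408, -0.003, 0.418] margin 0.68 speed 0.19 
targets [ 0.4123 -0.2682  0.3001] [ 0.4123 -0.2682  0.1001]
sock [ 0.419975 -0.2965  ]
scene 0.084 19 [ 0.4205 -0.2933  0.1215] min z 0.109
scene 0.13 38 [ 0.4198 -0.2933  0.1501] min z 0.13
top 0.084 7 [ 0.4187 -0.2922  0.1188] min z 0.085
top 0.13 15 [ 0.4207 -0.2931  0.1457] min z 0.132
```

Request:
jog_arm(commands=[-0.39,0,0.37,0,0,0,10,-0.39,0,0.38,0,0,0,10,-0.39,0,0.38,0,0,0,10,0,0,0,0,0,0,10,0,0,0,0,0,0,10,0,0,0,0,0,0,45,0,0,0,0,0,0,45,0,0,0,0,0,0,45,0,0,0,0,0,0,45,0,0,-0.8,0,0,0,45,0,0,-1,0,0,0,45,0,0,-1,0,0,0,45,-0.3,0,-0.6,0,0,0,45,0,0,0,0,0,0,45])

```text
t: 31.9
tool_pos: [0.4447, -0.4251, 0.2361]
tool_rot: [-1.561, -1.92, -0.632]
contact_force: [-0.1, -0.0, 0.4]
opening: 0.0449
grip_force: 0.0
```

```bash
python3 chk.py
python3 - <<'E'
from h import *
P,Q,_=grasp('A',.8,lift=.15)
q=plan([((.45,-.27,.38),None),((.45,-.27,.38),Q),((.45,-.05,.35),Q),(P,Q)])
E
```

```text
scene 0 251 top 0.171 lo [ 0.41  -0.194  0.1  ] hi [ 0.406 -0.197  0.161]
scene 2 268 top 0.172 lo [ 0.425 -0.294  0.099] hi [ 0.42  -0.297  0.162]
top 0 112 top 0.173 lo [ 0.403 -0.191  0.097] hi [ 0.401 -0.199  0.165]
top 2 129 top 0.172 lo [ 0.417 -0.292  0.099] hi [ 0.415 -0.298  0.165]
from [ 0.4442 -0.4223  0.2345]
shift 4 x [0.86, 0.15, -0.01] margin 0.32 speed 0.39 
turn 16 x [0.0, -0.98, 0.1] margin 0.27 speed 0.39 
shift 1 x [0.019, 0.012, -0.019] margin 0.27 speed 0.02 
turn 1 x [-0.0, -0.0, -0.04] margin 0.27 speed 0.01 
shift 4 x [0.73, 0.06, -0.57] margin 0.22 speed 0.57 
shift 8 x [0.88, -0.11, -0.27] margin 0.24 speed 0.46
```

Request:
jog_arm(commands=[0.86,0.15,-0.01,0,0,0,50,0.86,0.15,-0.01,0,0,0,50,0.86,0.15,-0.01,0,0,0,50,0.86,0.15,-0.01,0,0,0,50,0,0,0,0,-0.98,0.1,50,0,0,0,0,-0.98,0.1,50,0,0,0,0,-0.98,0.1,50,0,0,0,0,-0.98,0.1,50,0,0,0,0,-0.98,0.1,50,0,0,0,0,-0.98,0.1,50,0,0,0,0,-0.98,0.1,50,0,0,0,0,-0.98,0.1,50,0,0,0,0,-0.98,0.1,50,0,0,0,0,-0.98,0.1,50,0,0,0,0,-0.98,0.1,50,0,0,0,0,-0.98,0.1,50,0,0,0,0,-0.98,0.1,50,0,0,0,0,-0.98,0.1,50,0,0,0,0,-0.98,0.1,50,0,0,0,0,-0.98,0.1,50])

```text
t: 34.5
tool_pos: [0.4485, -0.2707, 0.3788]
tool_rot: [1.685, 1.794, -0.714]
contact_force: [0.5, -0.1, -1.3]
opening: 0.0501
grip_force: 0.0
```

Request:
jog_arm(commands=[0.73,0.06,-0.57,0,0,-0.04,50,0.73,0.06,-0.57,0,0,0,50,0.73,0.06,-0.57,0,0,0,50,0.73,0.06,-0.57,0,0,0,50,0.88,-0.11,-0.27,0,0,0,50,0.88,-0.11,-0.27,0,0,0,50,0.88,-0.11,-0.27,0,0,0,50,0.88,-0.11,-0.27,0,0,0,50,0.88,-0.11,-0.27,0,0,0,50,0.88,-0.11,-0.27,0,0,0,50,0.88,-0.11,-0.27,0,0,0,50,0.88,-0.11,-0.27,0,0,0,50,0,0,0,0,0,0,50,0,0,0,0,0,0,50])

```text
t: 36.25
tool_pos: [0.371, 0.3308, 0.1363]
tool_rot: [1.682, 1.797, -0.715]
contact_force: [0.0, 0.7, 1.6]
opening: 0.0505
grip_force: 0.0
```

```bash
sed -i "s/'A':((.3717,.3616)/'A':((.3722,.3615)/" h.py; python3 go.py A .05
```

```text
F [0.  0.7 1.6]
from [0.371  0.3308 0.1363]
turn 1 x [0.0, 0.03, 0.01] margin 0.49 speed 0.01 
shift 2 x [0.604, 0.027, 0.559] margin 0.50 speed 0.32 
shift 1 x [0.597, 0.0, 0.581] margin 0.51 speed 0.34 
target [0.37403272 0.33336067 0.03761277]
```

Request:
jog_arm(commands=[0.6,0.03,0.56,0,0.03,0,50,0.6,0.03,0.56,0,0,0,50,0.57,0,0.55,0,0,0,50,0,0,0,0,0,0,50,0,0,0,0,0,0,50,0,0,0,0,0,0,50])

```text
t: 37.0
tool_pos: [0.3769, 0.3354, -0.0064]
tool_rot: [1.689, 1.799, -0.705]
contact_force: [-0.4, -0.0, 0.6]
opening: 0.0497
grip_force: 0.0
```

```bash
python3 go.py A 0
```

```text
F [-0.4 -0.   0.6]
from [ 0.3769  0.3354 -0.0064]
turn 1 x [0.03, -0.05, -0.03] margin 0.51 speed 0.02 
shift 1 x [0.05, -0.05, 0.091] margin 0.51 speed 0.03 
target [ 0.37403272  0.33336067 -0.01238723]
```

Request:
jog_arm(commands=[0.04,-0.03,0.07,0,0,0,50,0,0,0,0,0,0,50,0,0,0,0,0,0,10,0,0,0,0,0,0,10,0,0,0,0,0,0,10,0,0,0,0,0,0,10,0,0,0,0,0,0,10], newtons=80)

```text
t: 37.88
tool_pos: [0.3739, 0.3328, -0.0137]
tool_rot: [1.686, 1.799, -0.71]
contact_force: [-0.0, 2.2, 2.3]
opening: 0.0231
grip_force: 78.6
```

```bash
python3 pl.py A 3 g
```

```text
grasp err [-0.0001 -0.0005 -0.0013]
open 0.0231 grip 78.6 F [-0.   2.2  2.3]
from [ 0.3739  0.3328 -0.0137]
shift 4 x [-0.66, 0.0, -0.64] margin 0.47 speed 0.38 
turn 16 x [-0.0, 0.98, -0.09] margin 0.45 speed 0.36 
shift 1 x [-0.001, 0.004, 0.014] margin 0.45 speed 0.01 
targets [ 0.424  -0.3174  0.2993] [ 0.424  -0.3174  0.0993]
```

Request:
jog_arm(commands=[-0.66,0,-0.64,0,0,0,10,-0.66,0,-0.64,0,0,0,10,-0.66,0,-0.64,0,0,0,10,-0.66,0,-0.64,0,0,0,10,0,0,0,0,0.98,-0.09,10,0,0,0,0,0.98,-0.09,10,0,0,0,0,0.98,-0.09,10,0,0,0,0,0.98,-0.09,10,0,0,0,0,0.98,-0.09,10,0,0,0,0,0.98,-0.09,10,0,0,0,0,0.98,-0.09,10,0,0,0,0,0.98,-0.09,10,0,0,0,0,0.98,-0.09,10,0,0,0,0,0.98,-0.09,10,0,0,0,0,0.98,-0.09,10,0,0,0,0,0.98,-0.09,10,0,0,0,0,0.98,-0.09,10,0,0,0,0,0.98,-0.09,10,0,0,0,0,0.98,-0.09,10,0,0,0,0,0.98,-0.09,10])

```text
t: 40.38
tool_pos: [0.3733, 0.3316, 0.2061]
tool_rot: [-1.568, -1.905, -0.638]
contact_force: [0.4, 0.2, -0.6]
opening: 0.0229
grip_force: 78.3
```

```bash
sed -i "s/^if mode=='g': plan/if mode=='v': plan([((.48,.1,.31),S(.2)[1]),S(.2)])\nelif mode=='g': plan/" pl.py; python3 pl.py A 3 v
```

```text
open 0.0229 grip 78.3 F [ 0.4  0.2 -0.6]
from [0.3733 0.3316 0.2061]
turn 1 x [0.03, -0.02, -0.05] margin 0.45 speed 0.01 
shift 5 x [-0.35, 0.19, -0.83] margin 0.50 speed 0.49 
shift 8 x [-0.61, -0.28, -0.56] margin 0.41 speed 0.42 
targets [ 0.424  -0.3174  0.2993] [ 0.424  -0.3174  0.0993]
```

Request:
jog_arm(commands=[-0.35,0.19,-0.83,0.03,-0.02,-0.05,10,-0.35,0.19,-0.83,0,0,0,10,-0.35,0.19,-0.83,0,0,0,10,-0.35,0.19,-0.83,0,0,0,10,-0.35,0.19,-0.83,0,0,0,10,-0.61,-0.28,-0.56,0,0,0,10,-0.61,-0.28,-0.56,0,0,0,10,-0.61,-0.28,-0.56,0,0,0,10,-0.61,-0.28,-0.56,0,0,0,10,-0.61,-0.28,-0.56,0,0,0,10,-0.61,-0.28,-0.56,0,0,0,10,-0.61,-0.28,-0.56,0,0,0,10,-0.61,-0.28,-0.56,0,0,0,10,0,0,0,0,0,0,10,0,0,0,0,0,0,10])

```text
t: 42.25
tool_pos: [0.426, -0.3165, 0.3006]
tool_rot: [-1.564, -1.912, -0.634]
contact_force: [0.7, 0.6, -0.8]
opening: 0.0226
grip_force: 78.7
```

```bash
python3 pl.py A 3 p
```

```text
open 0.0226 grip 78.7 F [ 0.7  0.6 -0.8]
from [ 0.426  -0.3165  0.3006]
shift 1 x [-0.022, -0.035, 0.009] margin 0.41 speed 0.02 
shift 3 x [-0.5, 0.0, 0.52] margin 0.47 speed 0.23 
shift 2 x [-0.412, 0.001, 0.415] margin 0.65 speed 0.18 
targets [ 0.424  -0.3174  0.2993] [ 0.424  -0.3174  0.0993]
```

Request:
jog_arm(commands=[-0.02,-0.03,0.01,0,0,0,10,-0.42,0,0.44,0,0,0,10,-0.42,0,0.44,0,0,0,10,-0.33,0,0.34,0,0,0,10,0,0,0,0,0,0,10,0,0,0,0,0,0,10])

```text
t: 43.0
tool_pos: [0.4248, -0.3168, 0.2001]
tool_rot: [-1.564, -1.916, -0.634]
contact_force: [-0.5, -1.1, -0.1]
opening: 0.0225
grip_force: 78.7
```

```bash
python3 pl.py A 3 p; python3 bl.py 3
```

```text
open 0.0225 grip 78.7 F [-0.5 -1.1 -0.1]
from [ 0.4248 -0.3168  0.2001]
turn 1 x [-0.0, 0.04, 0.02] margin 0.55 speed 0.01 
shift 2 x [0.574, -0.008, -0.594] margin 0.41 speed 0.27 
shift 3 x [-0.5, 0.0, 0.52] margin 0.47 speed 0.23 
shift 2 x [-0.414, 0.001, 0.413] margin 0.65 speed 0.18 
targets [ 0.424  -0.3174  0.2993] [ 0.424  -0.3174  0.0993]
sock [ 0.429925 -0.3455  ]
scene 0.084 20 [ 0.4308 -0.342   0.122 ] min z 0.112
scene 0.13 38 [ 0.432  -0.3417  0.1489] min z 0.135
top 0.084 7 [ 0.4319 -0.3427  0.116 ] min z 0.088
top 0.13 13 [ 0.431  -0.3416  0.1507] min z 0.13
```

Request:
jog_arm(commands=[-0.39,0,0.38,0,0,0,10,-0.39,0,0.38,0,0,0,10,-0.39,0,0.38,0,0,0,10,0,0,0,0,0,0,10,0,0,0,0,0,0,10,0,0,0,0,0,0,45,0,0,0,0,0,0,45,0,0,0,0,0,0,45,0,0,0,0,0,0,45,0,0,-0.8,0,0,0,45,0,0,-1,0,0,0,45,0,0,-1,0,0,0,45,-0.3,0,-0.6,0,0,0,45,0,0,0,0,0,0,45])

```text
t: 44.85
tool_pos: [0.4559, -0.4739, 0.2352]
tool_rot: [-1.567, -1.915, -0.634]
contact_force: [0.1, 0.4, -0.5]
opening: 0.0449
grip_force: 0.0
```

```bash
python3 chk.py
cat >> h.py <<'E'
def rest_q():pass
E
python3 - <<'E'
from h import *
a=cv2.imread('pics/yscene.png');b=cv2.resize(a[110:340,60:320],(678,600),interpolation=cv2.INTER_CUBIC);cv2.imwrite('pics/y1.png',b)
for s in(1,-1):
    Q=tool((0,0,-1),(s*.269,s*.963,0));plan([((.5,-.36,.33),Q),((.56,-.35,.28),Q),((.597,-.3618,.12),Q)])
E
```

```text
scene 0 254 top 0.17 lo [ 0.409 -0.194  0.099] hi [ 0.407 -0.197  0.163]
scene 2 270 top 0.171 lo [ 0.427 -0.295  0.099] hi [ 0.424 -0.297  0.162]
scene 3 280 top 0.171 lo [ 0.439 -0.342  0.099] hi [ 0.435 -0.345  0.162]
top 0 110 top 0.172 lo [ 0.402 -0.191  0.099] hi [ 0.401 -0.199  0.165]
top 2 129 top 0.172 lo [ 0.419 -0.292  0.099] hi [ 0.418 -0.299  0.166]
top 3 135 top 0.173 lo [ 0.43  -0.34   0.102] hi [ 0.431 -0.347  0.165]
from [ 0.4556 -0.4712  0.2337]
turn 14 x [0.3, -0.49, -0.74] margin 0.42 speed 0.32 
shift 3 x [-0.07, 0.66, -0.53] margin 0.92 speed 0.26 
turn 1 x [0.03, -0.05, -0.05] margin 0.93 speed 0.02 
shift 2 x [-0.452, 0.22, 0.412] margin 0.97 speed 0.25 
shift 3 x [-0.22, -0.01, 0.89] margin 1.02 speed 0.30 
from [ 0.4556 -0.4712  0.2337]
turn 22 x [-0.36, -0.22, 0.87] margin 0.42 speed 0.40 
shift 3 x [0.08, -0.66, -0.54] margin 0.94 speed 0.27 
turn 1 x [0.08, -0.08, 0.07] margin 0.93 speed 0.04 
shift 2 x [0.46, -0.209, 0.416] margin 0.97 speed 0.26 
shift 3 x [0.22, 0.01, 0.89] margin 1.02 speed 0.30
```

View pics/y1.png

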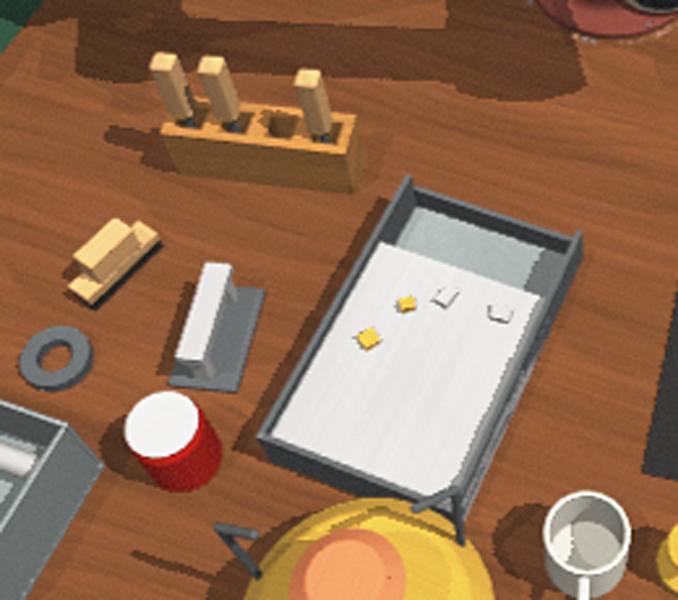

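All three files stand in the block (sockets 1, 3 and 4 from the right in the crop). Four chips are at (406,303), (445,297), (500,313) and (370,338), and the scraper is untouched at (112,260). Next: turn the tool down for the scraper.

Request:
jog_arm(commands=[0,0,-0.5,0.3,-0.49,-0.74,70,0,0,-0.5,0.3,-0.49,-0.74,70,0,0,0,0.3,-0.49,-0.74,70,0,0,0,0.3,-0.49,-0.74,70,0,0,0,0.3,-0.49,-0.74,70,0,0,0,0.3,-0.49,-0.74,70,0,0,0,0.3,-0.49,-0.74,70,0,0,0,0.3,-0.49,-0.74,70,0,0,0,0.3,-0.49,-0.74,70,0,0,0,0.3,-0.49,-0.74,70,0,0,0,0.3,-0.49,-0.74,70,0,0,0,0.3,-0.49,-0.74,70,0,0,0,0.3,-0.49,-0.74,70,0,0,0,0.3,-0.49,-0.74,70,0,0,0,0,0,0,70])

```text
t: 46.82
tool_pos: [0.4641, -0.509, 0.278]
tool_rot: [-0.433, -3.107, -0.007]
contact_force: [-0.1, -0.0, -0.7]
opening: 0.0702
grip_force: 0.0
```

Run:
```python
from h import *
Q=tool((0,0,-1),(.269,.963,0));plan([((.5,-.42,.28),Q),((.575,-.40,.22),Q)])
f=np.load('top.npz')['w'];g=np.load('scene.npz')['w']
for w in(f,g):
    for x in np.arange(.7,.86,.02):
        m=(np.abs(w[...,0]-x)<.01)&(np.abs(w[...,1]+.01)<.15);q=w[m];print(x.round(2),'z max',q[:,2].max().round(3),'at y',q[q[:,2].argmax(),1].round(3),end=' | ')
    print()
```

```text
from [ 0.4641 -0.509   0.278 ]
turn 1 x [0.04, -0.05, -0.05] margin 0.90 speed 0.03 
shift 2 x [-0.089, 0.795, -0.017] margin 0.96 speed 0.29 
shift 2 x [-0.557, 0.329, 0.499] margin 1.02 speed 0.31 
0.7 z max 0.065 at y 0.087 | 0.72 z max 0.066 at y -0.109 | 0.74 z max 0.076 at y -0.158 | 0.76 z max 0.211 at y 0.113 | 0.78 z max 0.222 at y 0.099 | 0.8 z max 0.225 at y 0.097 | 0.82 z max 0.192 at y 0.063 | 0.84 z max 0.199 at y 0.054 | 0.86 z max 0.226 at y -0.012 | 
0.7 z max 0.065 at y 0.092 | 0.72 z max 0.064 at y 0.089 | 0.74 z max 0.078 at y -0.156 | 0.76 z max 0.205 at y 0.114 | 0.78 z max 0.219 at y 0.098 | 0.8 z max 0.226 at y 0.096 | 0.82 z max 0.192 at y 0.057 | 0.84 z max 0.194 at y 0.055 | 0.86 z max 0.224 at y -0.006 |
```

Request:
jog_arm(commands=[-0.09,0.8,-0.02,0.04,-0.05,-0.05,70,-0.09,0.8,-0.02,0,0,0,70,-0.56,0.33,0.5,0,0,0,70,-0.56,0.33,0.5,0,0,0,70,0,0,0,0,0,0,70,0,0,0,0,0,0,70])

```text
t: 47.58
tool_pos: [0.5762, -0.4016, 0.2208]
tool_rot: [-0.427, -3.112, 0.003]
contact_force: [-0.2, -0.5, 0.3]
opening: 0.07
grip_force: 0.0
```

Run:
```python
from h import *
p,r=pose();d=eyes.get_image('wrist');w=cloud(d,'wrist');save('w5',d['image'])
print('rib');comps(w,.53,.68,-.45,-.28,.055,.066);print('sole');comps(w,.53,.68,-.45,-.28,.022,.031)
print('rest');comps(w,.5,.72,-.3,-.12,.056,.066);comps(w,.5,.72,-.3,-.12,.003,.01)
```

```text
rib
   1382 [ 596.8 -361.8] [59.  28.6] -15.6 z 0.0597 mean [ 595.7 -362. ]
sole
   428 [ 558.8 -351.7] [26.9 20. ] 75.3 z 0.0258 mean [ 558.8 -351.7]
   191 [ 639.2 -373.6] [27.3 12.4] 74.0 z 0.0258 mean [ 639.8 -374.3]
rest
   1841 [ 633.9 -223.9] [111.   27.8] 13.5 z 0.0598 mean [ 630.7 -225.5]
   2395 [ 634.2 -224.2] [121.1  70.7] 13.2 z 0.0058 mean [ 628.3 -239.8]
```

Run:
```python
from h import *
Q=tool((0,0,-1),(.267,.964,0));plan([((.5969,-.3618,.08),Q),((.5969,-.3618,-.003),Q)])
```

```text
from [ 0.5763 -0.4022  0.222 ]
turn 1 x [-0.02, 0.02, -0.03] margin 1.02 speed 0.01 
shift 3 x [-0.05, 0.25, 0.79] margin 1.02 speed 0.27 
shift 2 x [-0.001, -0.003, 0.69] margin 1.02 speed 0.23
```

Request:
jog_arm(commands=[-0.05,0.25,0.79,-0.02,0.02,-0.03,70,-0.05,0.25,0.79,0,0,0,70,-0.05,0.25,0.79,0,0,0,70,0,0,0,0,0,0,70,0,0,0.62,0,0,0,70,0,0,0.62,0,0,0,70,0,0,0,0,0,0,70,0,0,0,0,0,0,70])

```text
t: 48.62
tool_pos: [0.5988, -0.363, 0.0083]
tool_rot: [0.423, 3.109, -0.004]
contact_force: [0.6, -0.1, 0.7]
opening: 0.0699
grip_force: 0.0
```

Run:
```python
from h import *
print(ctrl.get_obs()['contact_force'])
Q=tool((0,0,-1),(.267,.964,0));plan([((.5969,-.3618,-.004),Q)])
```

```text
[ 0.56834057 -0.13645548  0.71189723]
from [ 0.5988 -0.363   0.0083]
turn 1 x [-0.02, 0.04, 0.0] margin 1.02 speed 0.02 
shift 1 x [0.035, 0.011, 0.206] margin 1.02 speed 0.07
```

Request:
jog_arm(commands=[0.03,0.01,0.2,-0.02,0.04,0,70,0,0,0,0,0,0,70,0,0,0,0,0,0,15,0,0,0,0,0,0,15,0,0,0,0,0,0,15,0,0,0,0,0,0,15,0,0,0,0,0,0,15,0,0,0,0,0,0,15,0,0,0,0,0,0,15], newtons=100)

```text
t: 49.75
tool_pos: [0.596, -0.36, -0.007]
tool_rot: [-0.421, -3.11, -0.004]
contact_force: [0.5, 1.1, 4.4]
opening: 0.0266
grip_force: 98.8
```

```bash
cat >> h.py <<'E'
PX=np.array([.9993,-.0384,0]);PO=np.array([.5837,-.00735,0]);PY=np.array([.0384,.9993,0])
def pl(x,y,z): return PO+PX*x+PY*y+np.array([0,0,z])
E
python3 - <<'E'
from h import *
o=ctrl.get_obs();p=o['tool_pos'];print(p,o['contact_force'],o['opening'],o['grip_force'])
for s in(1,-1):
    Q=tool((0,0,-1),s*PX)
    print(s);plan([(p+[0,0,.2],None),((.55,-.25,.25),Q),(pl(.04,-.043,.25),Q),(pl(.09,-.043,.08),Q),(pl(-.09,-.043,.08),Q),(pl(.09,.043,.08),Q),(pl(-.09,.043,.08),Q)])
E
```

```text
[ 0.59599859 -0.36000941 -0.00702311] [0.5089666  1.0708609  4.44414636] 0.026585972333708727 98.84337186813354
1
from [ 0.596 -0.36  -0.007]
shift 4 x [0.0, 0.0, -0.83] margin 1.02 speed 0.29 
turn 14 x [-0.0, -0.0, 0.96] margin 1.02 speed 0.35 
shift 3 x [0.6, -0.29, -0.32] margin 0.98 speed 0.37 
turn 1 x [-0.03, -0.03, -0.04] margin 0.98 speed 0.01 
shift 4 x [0.84, 0.27, 0.0] margin 0.97 speed 0.39 
shift 3 x [-0.0, 0.28, 0.95] margin 0.99 speed 0.39 
shift 4 x [-0.0, -0.75, -0.0] margin 0.56 speed 0.50 
shift 4 x [0.36, 0.75, -0.0] margin 0.66 speed 0.49 
shift 4 x [-0.0, -0.75, -0.0] margin 0.56 speed 0.50 
-1
from [ 0.596 -0.36  -0.007]
shift 4 x [0.0, 0.0, -0.83] margin 1.02 speed 0.29 
turn 19 x [0.0, -0.0, -0.95] margin 0.05 speed 0.35 FAIL at 13
shift 3 x [-0.36, 0.56, -0.32] margin 9.00 speed 0.00 FAIL at 1
turn 6 x [0.01, 0.0, -0.94] margin 9.00 speed 0.00 FAIL at 1
shift 5 x [-0.86, 0.33, -0.13] margin 9.00 speed 0.00 FAIL at 1
turn 5 x [0.01, 0.0, -0.95] margin 9.00 speed 0.00 FAIL at 1
shift 5 x [-0.77, 0.04, 0.47] margin 9.00 speed 0.00 FAIL at 1
turn 4 x [0.0, 0.0, -0.94] margin 9.00 speed 0.00 FAIL at 1
shift 4 x [-0.56, 0.68, 0.47] margin 9.00 speed 0.00 FAIL at 1
turn 3 x [0.01, 0.01, -0.95] margin 9.00 speed 0.00 FAIL at 1
shift 5 x [-0.77, -0.16, 0.28] margin 9.00 speed 0.00 FAIL at 1
turn 2 x [0.0, 0.0, -0.94] margin 9.00 speed 0.00 FAIL at 1
shift 4 x [-0.68, 0.52, 0.28] margin 9.00 speed 0.00 FAIL at 1
```

Request:
jog_arm(commands=[0,0,-0.83,0,0,0,15,0,0,-0.83,0,0,0,15,0,0,-0.83,0,0,0,15,0,0,-0.83,0,0,0,15,0,0,0,0,0,0.96,15,0,0,0,0,0,0.96,15,0,0,0,0,0,0.96,15,0,0,0,0,0,0.96,15,0,0,0,0,0,0.96,15,0,0,0,0,0,0.96,15,0,0,0,0,0,0.96,15,0,0,0,0,0,0.96,15,0,0,0,0,0,0.96,15,0,0,0,0,0,0.96,15,0,0,0,0,0,0.96,15,0,0,0,0,0,0.96,15,0,0,0,0,0,0.96,15,0,0,0,0,0,0.96,15,0,0,0,0,0,0,15])

```text
t: 52.12
tool_pos: [0.5956, -0.36, 0.1898]
tool_rot: [-2.261, -2.169, 0.002]
contact_force: [-0.6, 0.1, -1.9]
opening: 0.0267
grip_force: 98.5
```

Request:
jog_arm(commands=[0.6,-0.29,-0.4,0,0,0,15,0.6,-0.29,-0.4,0,0,0,15,0.6,-0.29,-0.4,0,0,0,15,0,0,0,0,0,0,15,0,0,0,0,0,0,15])

```text
t: 52.75
tool_pos: [0.5489, -0.2507, 0.2632]
tool_rot: [-2.263, -2.171, 0.002]
contact_force: [0.4, -0.3, -1.8]
opening: 0.0267
grip_force: 99.0
```

```bash
cat > look.py <<'E'
from h import *
import sys
p,r=pose();o=ctrl.get_obs();print(p,o['opening'],o['grip_force'])
d=eyes.get_image('wrist');w=cloud(d,'wrist');save(sys.argv[1],d['image']);np.savez('lk.npz',w=w,im=d['image'])
print('plate');comps(w,.42,.78,-.13,.12,.041,.048,mn=1500);print('fence');comps(w,.4,.78,-.16,.15,.056,.066,mn=100)
t=r.inv().apply((w-p).reshape(-1,3)).reshape(w.shape)
far=np.abs(t[...,0])>.06
print('chips');comps(w,.44,.73,-.12,.11,.049,.058,mn=12,extra=far)
E
python3 look.py w6
```

```text
[ 0.54887071 -0.25074509  0.26319596] 0.026685094530467555 99.02257561683655
plate
   10655 [615.6 -53.7] [241.9  90.9] -1.4 z 0.0449 mean [615.1 -59.8]
fence
   1756 [577.8 -60.4] [326.9  95.2] -1.4 z 0.0598 mean [605.2 -95.5]
chips
   145 [556.2 -39.1] [16.6 13.7] -52.0 z 0.0547 mean [556.  -39.7]
   204 [604.4 -59.5] [18.5 18.4] 55.3 z 0.0528 mean [604.2 -59.8]
```

View pics/w6.png

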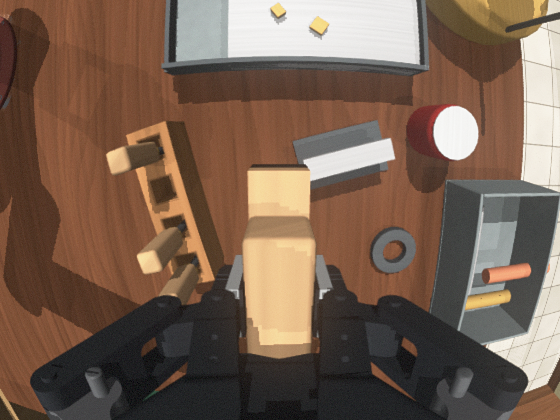

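The wrist view shows the scraper held along the tool's x axis (rib at (280,270)), and two gold chips at (278,10) and (319,25) near the plate's right fence. One has been knocked to about (556,-39) mm.

Request:
jog_arm(commands=[0.9,0,0,0,0,0.08,15,0.9,0,0,0,0,0,15,0.4,0,0,0,0,0,15,0,0,0,0,0,0,15,0,0,0,0,0,0,15])

```text
t: 53.42
tool_pos: [0.5552, -0.1197, 0.2634]
tool_rot: [-2.273, -2.159, 0.003]
contact_force: [-0.3, 1.1, -2.0]
opening: 0.0266
grip_force: 99.0
```

```bash
python3 look.py w7
```

```text
[ 0.55522959 -0.11972528  0.26339172] 0.026619859015226045 98.99850368499756
plate
   27774 [616.9  -6. ] [241.8 191.9] -2.0 z 0.0449 mean [615.   -7.3]
fence
   1137 [550.8  93.5] [261.3   7.4] -1.9 z 0.0597 mean [552.6  93.2]
   840 [712.9  13.6] [156.4  62.6] 88.7 z 0.0597 mean [731.9  30.4]
   166 [761.8  15.9] [59.3  6. ] -66.5 z 0.0619 mean [761.8  15.3]
   769 [665.9 -87.7] [148.3  44.3] -1.5 z 0.0598 mean [ 677.5 -101.7]
   463 [466.3 -99.4] [106.5   7.1] -2.1 z 0.0598 mean [468.1 -99.2]
chips
   21 [587.1  89.8] [7.5 1.7] -7.4 z 0.0532 mean [587.1  89.6]
   18 [530.6  91.7] [6.5 1.8] 7.5 z 0.053 mean [530.6  91.6]
   27 [631.6  88.1] [10.8  1.2] -1.4 z 0.0529 mean [631.5  88.1]
   208 [533.7  53.5] [20.3 15.3] -86.1 z 0.0527 mean [533.7  53.2]
   223 [533.5  -5.1] [22.  14.6] -12.9 z 0.0539 mean [533.6  -5.2]
   143 [555.7 -38.1] [16.4 13.2] -56.0 z 0.0548 mean [556.1 -38.5]
   157 [604.6 -55.2] [21.7 12. ] -1.8 z 0.0528 mean [604.6 -56.3]
```

View pics/w7.png

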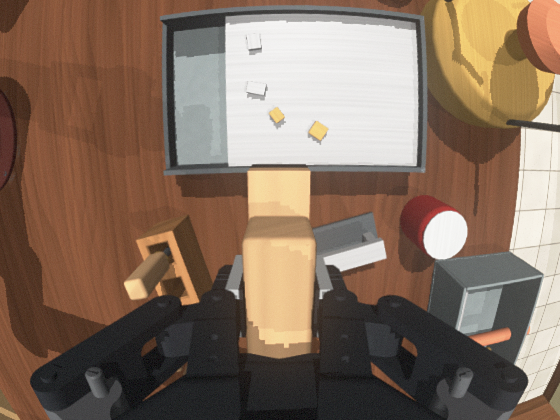

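Four chips are on the plate: pixels (254,42), (256,88), (277,116) and (318,130). Lane 1 (y=-24) takes three of them, lane 2 (y=+43) the last.

```bash
cat >> h.py <<'E'
PX=np.array([.9994,-.0349,0]);PO=np.array([.5869,-.005,0]);PY=np.array([.0349,.9994,0]);QS=tool((0,0,-1),PX)
E
python3 - <<'E'
from h import *
plan([(pl(.06,-.023,.2),QS),(pl(.06,-.023,.06),QS)])
E
```

```text
from [ 0.5552 -0.1199  0.2636]
turn 1 x [-0.06, -0.03, -0.17] margin 0.90 speed 0.06 
shift 3 x [0.52, 0.49, 0.35] margin 0.94 speed 0.34 
shift 3 x [-0.0, -0.0, 0.78] margin 0.91 speed 0.28
```

Request:
jog_arm(commands=[0,0,0,-0.06,-0.03,-0.17,15,0.52,0.49,0.35,0,0,0,15,0.52,0.49,0.35,0,0,0,15,0.52,0.49,0.35,0,0,0,15,0,0,0,0,0,0,15,0,0,0.75,0,0,0,15,0,0,0.75,0,0,0,15,0,0,0.7,0,0,0,15,0,0,0,0,0,0,15,0,0,0,0,0,0,15])

```text
t: 54.72
tool_pos: [0.6483, -0.0291, 0.0722]
tool_rot: [2.256, 2.18, 0.005]
contact_force: [0.6, 1.1, -1.3]
opening: 0.0267
grip_force: 99.4
```

Run:
```python
from h import *
o=ctrl.get_obs();print(o['contact_force'],o['opening'],o['grip_force'],R.from_rotvec(o['tool_rot']).as_matrix()[:,2])
plan([(pl(.06,-.023,.04),QS),(pl(-.095,-.023,.04),QS)])
```

```text
[ 0.60386462  1.07897906 -1.29342887] 0.026745564988573178 99.3637490272522 [ 5.12907589e-03 -6.07905803e-04 -9.99986661e-01]
from [ 0.6483 -0.0291  0.0722]
turn 1 x [0.05, 0.0, 0.01] margin 0.92 speed 0.02 
shift 1 x [-0.018, -0.037, 0.537] margin 0.90 speed 0.19 
shift 3 x [-0.0, -0.86, -0.0] margin 0.53 speed 0.56
```

Request:
jog_arm(commands=[-0.02,-0.04,0.3,0.05,0,0,15,0,0,0.2,0,0,0,15,0,0,0,0,0,0,15,0,0,0,0,0,0,15])

```text
t: 55.22
tool_pos: [0.6445, -0.0291, 0.0397]
tool_rot: [-2.256, -2.182, 0.004]
contact_force: [-0.3, 0.1, -1.0]
opening: 0.0265
grip_force: 99.3
```

Run:
```python
from h import *
o=ctrl.get_obs();print(o['contact_force'])
plan([(pl(.06,-.023,.039),QS),(pl(-.095,-.023,.039),QS)])
```

```text
[-0.33015038  0.08626703 -1.02492219]
from [ 0.6445 -0.0291  0.0397]
turn 1 x [-0.03, -0.0, 0.02] margin 0.90 speed 0.01 
shift 1 x [-0.015, 0.027, 0.012] margin 0.90 speed 0.02 
shift 3 x [-0.0, -0.86, 0.0] margin 0.53 speed 0.56
```

Request:
jog_arm(commands=[0,-0.2,0.01,0,0,0,15,0,-0.25,0,0,0,0,15,0,-0.25,0,0,0,0,15,0,-0.25,0,0,0,0,15,0,-0.25,0,0,0,0,15,0,-0.25,0,0,0,0,15,0,-0.25,0,0,0,0,15,0,-0.25,0,0,0,0,15,0,-0.25,0,0,0,0,15,0,-0.25,0,0,0,0,15,0,-0.16,0,0,0,0,15,0,0,0,0,0,0,15,0,0,0,0,0,0,15])

```text
t: 56.85
tool_pos: [0.4885, -0.0241, 0.0399]
tool_rot: [-2.257, -2.183, 0.002]
contact_force: [-0.5, -0.4, -1.4]
opening: 0.0268
grip_force: 99.3
```

Run:
```python
from h import *
o=ctrl.get_obs();print(o['contact_force'],o['opening'],o['grip_force'])
print('in plate frame',(o['tool_pos']-PO)@PX,(o['tool_pos']-PO)@PY)
p=o['tool_pos']
plan([(p+[0,0,.06],QS),(pl(0.03,.043,.1),QS),(pl(0.03,.043,.06),QS)])
for c in('scene','top'):
    d=eyes.get_image(c);w=cloud(d,c);print(c);comps(w,.44,.73,-.11,.1,.049,.058,mn=12)
save('s5',eyes.get_image('scene')['image'])
```

```text
[-0.47689583 -0.36429438 -1.3944606 ] 0.02678262182879111 99.26820874214172
in plate frame -0.09768262468317791 -0.022476637575649407
from [ 0.4885 -0.0241  0.0399]
shift 2 x [0.0, -0.001, -0.5] margin 0.54 speed 0.22 
shift 3 x [0.36, 0.71, -0.0] margin 0.66 speed 0.49 
shift 1 x [0.009, 0.001, 0.66] margin 0.85 speed 0.24 
scene
   36 [533.4  55.8] [19.7 14.6] -84.3 z 0.0531 mean [533.7  55.4]
top
   18 [529.   55.4] [16.   6.8] -88.0 z 0.0533 mean [528.9  55.4]
```

Request:
jog_arm(commands=[0,0,-0.5,0,0,0,15,0,0,-0.5,0,0,0,15,0.36,0.71,0,0,0,0,15,0.36,0.71,0,0,0,0,15,0.36,0.71,0,0,0,0,15,0,0,0,0,0,0,15,0,0,0.6,0,0,0,15,0,0,0,0,0,0,15,0,0,0,0,0,0,15])

```text
t: 58.12
tool_pos: [0.6179, 0.0362, 0.064]
tool_rot: [-2.257, -2.182, 0.003]
contact_force: [-0.2, 0.9, -1.4]
opening: 0.0267
grip_force: 99.7
```

Run:
```python
from h import *
o=ctrl.get_obs();print(o['contact_force'],o['opening'],o['grip_force'])
plan([(pl(.03,.043,.039),QS),(pl(-.095,.043,.039),QS)])
```

```text
[-0.20568122  0.90023472 -1.37468107] 0.02670893538937809 99.69277024269104
from [0.6179 0.0362 0.064 ]
shift 1 x [0.012, 0.009, 0.416] margin 0.84 speed 0.15 
shift 3 x [0.0, -0.69, 0.0] margin 0.54 speed 0.45
```

Request:
jog_arm(commands=[0.01,0,0.22,0,0,0,15,0,0,0.18,0,0,0,15,0,0,0,0,0,0,15,0,0,0,0,0,0,15,0,-0.2,0,0,0,0,15,0,-0.25,0,0,0,0,15,0,-0.25,0,0,0,0,15,0,-0.25,0,0,0,0,15,0,-0.25,0,0,0,0,15,0,-0.25,0,0,0,0,15,0,-0.25,0,0,0,0,15,0,-0.25,0,0,0,0,15,0,-0.18,0,0,0,0,15,0,0,0,0,0,0,15,0,0,0,0,0,0,15,0,0,-0.8,0,0,0,15,0,0,-0.9,0,0,0,15,0,0,-0.9,0,0,0,15,-0.8,0,-0.4,0,0,0,15,-0.8,0,-0.2,0,0,0,15])

```text
t: 60.62
tool_pos: [0.489, -0.0557, 0.2346]
tool_rot: [2.255, 2.185, 0.0]
contact_force: [-0.1, -0.3, -2.1]
opening: 0.0267
grip_force: 99.7
```

Run:
```python
from h import *
o=ctrl.get_obs();print(o['tool_pos'],o['contact_force'],o['opening'],o['grip_force'])
for c in('scene','top'):
    d=eyes.get_image(c);w=cloud(d,c);print(c);comps(w,.44,.73,-.11,.1,.049,.058,mn=12);print('tray');comps(w,.4,.5,-.1,.1,.009,.025,mn=5);save('z'+c,d['image'])
```

```text
[ 0.48903983 -0.05569913  0.2345603 ] [-0.09608736 -0.33617134 -2.1340889 ] 0.026693457097203055 99.69094276428223
scene
tray
   51 [411.6 -62.9] [50.7  5.9] 87.2 z 0.0158 mean [411.8 -62.7]
   16 [413.4 -22.2] [13.6  2.9] 84.9 z 0.016 mean [413.5 -21.9]
   12 [414.7   1. ] [10.5  2.7] 80.4 z 0.0159 mean [414.6   1.5]
   20 [415.9  44.7] [15.   5.4] 80.3 z 0.0184 mean [415.9  44.7]
   19 [416.4  65.8] [16.5  3.2] 82.7 z 0.0186 mean [416.4  65.4]
   9 [418.   82.4] [7.4 3.9] 89.3 z 0.0173 mean [417.9  82.4]
   28 [461.3  -3. ] [20.2 11.5] 22.7 z 0.0138 mean [461.6  -3. ]
top
tray
   12 [483.6  59.8] [9.7 6.8] -88.3 z 0.0215 mean [483.6  59.8]
   12 [479.7 -28. ] [9.9 6.7] -87.7 z 0.0166 mean [479.6 -28. ]
   31 [463.   -4.3] [19.9 13.2] 1.6 z 0.0135 mean [462.4  -5.1]
```

```bash
python3 - <<'E'
import cv2,numpy as np
a=cv2.imread('pics/zscene.png')[160:320,150:310];b=cv2.imread('pics/ztop.png')[120:280,230:390]
cv2.imwrite('pics/z1.png',np.hstack([cv2.resize(x,(400,400),interpolation=cv2.INTER_CUBIC) for x in(a,b)]))
E
python3 - <<'E'
from h import *
L=np.array([np.cos(np.radians(13.3)),np.sin(np.radians(13.3)),0])
o=ctrl.get_obs();p=o['tool_pos']
# scraper centre = tcp + tool x*(-.00135); tool x should be along +-L
for s in(1,-1):
    Q=tool((0,0,-1),s*np.array([-L[1],L[0],0]));c=np.array([.6342,-.2239,0])-Q.apply([-.00135,0,0])
    print(s,c);plan([(p+[0,0,.02],Q),(c+[0,0,.2],Q),(c+[0,0,.07],Q)])
E
```

```text
1 [ 0.63288621 -0.22421057  0.        ]
from [ 0.4889 -0.0584  0.2342]
turn 19 x [-0.0, 0.0, -0.97] margin 0.71 speed 0.35 
shift 1 x [-0.0, -0.001, -0.333] margin 0.71 speed 0.12 
turn 1 x [-0.03, 0.0, 0.02] margin 0.71 speed 0.01 
shift 4 x [-0.42, -0.81, 0.23] margin 0.81 speed 0.52 
shift 3 x [-0.01, -0.0, 0.72] margin 0.89 speed 0.25 
-1 [ 0.63551379 -0.22358943  0.        ]
from [ 0.4889 -0.0584  0.2342]
turn 14 x [0.0, 0.0, 0.93] margin 0.71 speed 0.34 
shift 1 x [0.0, 0.001, -0.333] margin 0.71 speed 0.12 
turn 1 x [0.03, -0.0, -0.02] margin 0.71 speed 0.01 
shift 4 x [0.44, 0.81, 0.23] margin 0.81 speed 0.53 
shift 3 x [-0.01, 0.0, 0.72] margin 0.98 speed 0.25
```

View pics/z1.png

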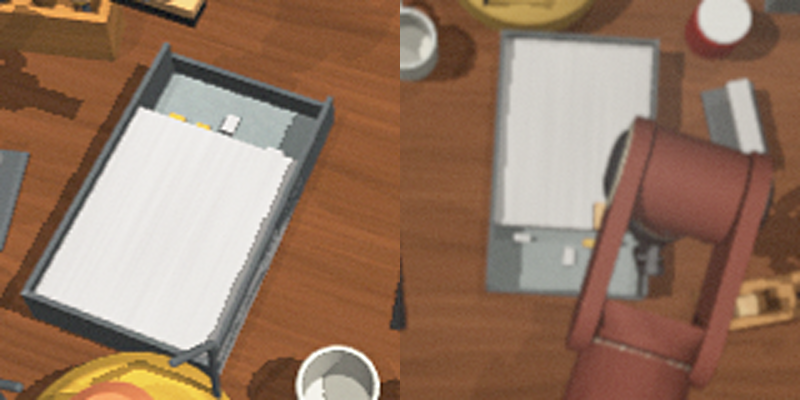

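The plate is clear. In the tray two gold chips and one steel chip show at (178,120), (203,126) and (230,124), and the top view shows the second steel one at (522,237). Now the rest.

Request:
jog_arm(commands=[0,0,-0.2,0,0,0.93,15,0,0,-0.1,0,0,0.93,15,0,0,0,0,0,0.93,15,0,0,0,0,0,0.93,15,0,0,0,0,0,0.93,15,0,0,0,0,0,0.93,15,0,0,0,0,0,0.93,15,0,0,0,0,0,0.93,15,0,0,0,0,0,0.93,15,0,0,0,0,0,0.93,15,0,0,0,0,0,0.93,15,0,0,0,0,0,0.93,15,0,0,0,0,0,0.93,15,0,0,0,0,0,0.93,15,0.44,0.81,0.23,0.03,0,-0.02,15,0.44,0.81,0.23,0,0,0,15,0.44,0.81,0.23,0,0,0,15,0.44,0.81,0.23,0,0,0,15,0,0,0,0,0,0,15,0,0,0,0,0,0,15])

```text
t: 63.22
tool_pos: [0.6358, -0.2179, 0.1926]
tool_rot: [-3.115, -0.372, 0.007]
contact_force: [0.2, -0.3, -2.0]
opening: 0.0267
grip_force: 99.9
```

```bash
cat > rs.py <<'E'
from h import *
import sys
L=np.array([np.cos(np.radians(13.3)),np.sin(np.radians(13.3)),0])
o=ctrl.get_obs();p=o['tool_pos'];print(o['contact_force'],o['opening'],o['grip_force'])
Q=tool((0,0,-1),-np.array([-L[1],L[0],0]));c=np.array([.6342,-.2239,0])-Q.apply([-.00135,0,0])
plan([(c+[0,0,float(z)],Q) for z in sys.argv[1:]]);print(c)
E
python3 rs.py .12 .07
python3 - <<'E'
from h import *
for c in('scene','top'):
    d=eyes.get_image(c);w=cloud(d,c);p,r=pose();t=r.inv().apply((w-p).reshape(-1,3)).reshape(w.shape)
    m=(np.abs(t[...,0])<.06)&(np.abs(t[...,1])<.03)&(t[...,2]<.03)&(t[...,2]>-.06);q=t[m]*1000
    print(c,len(q),[(a,q[(q[:,2]>=a)&(q[:,2]<a+8)].shape[0],q[(q[:,2]>=a)&(q[:,2]<a+8)].min(0).round(),q[(q[:,2]>=a)&(q[:,2]<a+8)].max(0).round()) for a in range(-48,24,8) if ((q[:,2]>=a)&(q[:,2]<a+8)).any()])
E
```

```text
[ 0.16784848 -0.31237708 -1.9511428 ] 0.0266958858051801 99.90054845809937
from [ 0.6358 -0.2179  0.1926]
turn 1 x [-0.05, 0.04, 0.05] margin 1.02 speed 0.02 
shift 2 x [-0.013, 0.046, 0.605] margin 1.02 speed 0.21 
shift 1 x [0.0, -0.0, 0.832] margin 0.99 speed 0.29 
[ 0.63551379 -0.22358943  0.        ]
scene 469 [(-48, 54, array([ -9., -27., -48.]), array([ 29.,  27., -40.])), (-40, 103, array([-49., -20., -40.]), array([ 49.,  12., -32.])), (-32, 82, array([-56., -15., -32.]), array([ 49.,  13., -24.])), (-24, 58, array([-40., -16., -24.]), array([ 49.,  13., -16.])), (-16, 72, array([-51., -16., -16.]), array([48., 13., -8.])), (-8, 19, array([-33., -15.,  -8.]), array([48.,  8., -4.]))]
top 58 [(-40, 31, array([ 24., -14., -39.]), array([ 49.,   7., -32.])), (-32, 14, array([ 26., -15., -32.]), array([ 50.,   5., -25.])), (-24, 5, array([ 31., -14., -24.]), array([ 45., -12., -17.])), (-16, 5, array([ 33., -13., -15.]), array([ 45., -12.,  -9.])), (-8, 2, array([ 43., -13.,  -7.]), array([ 48., -12.,  -5.]))]
```

Request:
jog_arm(commands=[-0.01,0.05,0.6,-0.05,0.04,0.05,15,-0.01,0.05,0.6,0,0,0,15,0,0,0.6,0,0,0,15,0,0,0,0,0,0,15,0,0,0,0,0,0,15])

```text
t: 63.95
tool_pos: [0.637, -0.2247, 0.0882]
tool_rot: [3.117, 0.365, 0.007]
contact_force: [0.3, -0.4, -1.7]
opening: 0.0267
grip_force: 99.9
```

```bash
python3 rs.py .0545
```

```text
[ 0.28292273 -0.44606836 -1.7364864 ] 0.02666637308887685 99.89861011505127
from [ 0.637  -0.2247  0.0882]
turn 1 x [0.03, -0.04, 0.01] margin 1.00 speed 0.02 
shift 1 x [-0.02, -0.023, 0.562] margin 0.98 speed 0.20 
[ 0.63551379 -0.22358943  0.        ]
```

Request:
jog_arm(commands=[-0.02,-0.02,0.25,0.03,-0.04,0.01,15,0,0,0.22,0,0,0,15,0,0,0,0,0,0,15,0,0,0,0,0,0,15])

```text
t: 64.45
tool_pos: [0.6344, -0.2239, 0.0571]
tool_rot: [-3.119, -0.362, 0.005]
contact_force: [0.7, -0.5, -0.6]
opening: 0.0266
grip_force: 99.9
```

```bash
python3 rs.py .0535
```

```text
[ 0.70487128 -0.47519455 -0.63624549] 0.026588857860154698 99.89781975746155
from [ 0.6344 -0.2239  0.0571]
turn 1 x [-0.02, 0.03, -0.01] margin 0.98 speed 0.01 
shift 1 x [0.019, -0.0, 0.06] margin 0.98 speed 0.03 
[ 0.63551379 -0.22358943  0.        ]
```

Request:
jog_arm(commands=[0.02,0,0.05,-0.02,0.03,-0.01,15,0,0,0.01,0,0,0,15,0,0,0,0,0,0,15])

```text
t: 64.82
tool_pos: [0.6356, -0.2235, 0.0537]
tool_rot: [3.12, 0.364, 0.0]
contact_force: [0.5, -0.3, -2.2]
opening: 0.0269
grip_force: 99.9
```

```bash
python3 rs.py .0535
```

```text
[ 0.52760225 -0.34324726 -2.23011827] 0.02689965102846341 99.89746570587158
from [ 0.6356 -0.2235  0.0537]
shift 1 x [-0.002, 0.0, 0.004] margin 0.98 speed 0.00 
[ 0.63551379 -0.22358943  0.        ]
```

Request:
jog_arm(commands=[0,0,0.02,0,0,0,15,0,0,0,0,0,0,15,0,0,0,0,0,0,15])

```text
t: 65.2
tool_pos: [0.6359, -0.2237, 0.0531]
tool_rot: [3.12, 0.364, 0.001]
contact_force: [-2.1, 0.3, 1.8]
opening: 0.0267
grip_force: 100.4
```

Contact reached. Release and retreat.

Request:
jog_arm(commands=[0,0,0,0,0,0,32,0,0,0,0,0,0,40,0,0,0,0,0,0,50,0,0,0,0,0,0,50,0,0,-0.3,0,0,0,50,0,0,-0.6,0,0,0,50,0,0,-1,0,0,0,50,0,0,-1,0,0,0,50,0,0,-0.6,0,0,0,50,0,0,0,0,0,0,50])

```text
t: 66.45
tool_pos: [0.6377, -0.2245, 0.2698]
tool_rot: [3.115, 0.363, 0.014]
contact_force: [0.1, 0.1, 0.0]
opening: 0.0499
grip_force: 0.0
```

```bash
python3 - <<'E'
from h import *
p,r=pose();d=eyes.get_image('wrist');w=cloud(d,'wrist')
print('rib z~.12');comps(w,.55,.72,-.31,-.14,.114,.127);print('sole .086');comps(w,.55,.72,-.31,-.14,.081,.091);print('bar');comps(w,.55,.72,-.31,-.14,.056,.064)
d=eyes.get_image('scene');save('s9',d['image']);cv2.imwrite('pics/s9c.png',cv2.resize(cv2.imread('pics/s9.png')[110:360,50:410],(800,556),interpolation=cv2.INTER_CUBIC))
w=cloud(d,'scene');comps(w,.44,.73,-.11,.1,.049,.058,mn=12)
E
python3 chk.py
```

```text
rib z~.12
   1493 [ 635.6 -224.3] [58.7 27.5] 13.7 z 0.1196 mean [ 636.5 -224.4]
sole .086
   458 [ 674.4 -215.4] [26.7 20.3] -76.8 z 0.0858 mean [ 674.1 -215.5]
   216 [ 591.9 -235.3] [26.9 11. ] -76.3 z 0.0857 mean [ 592.1 -235.3]
bar
   92 [ 685.4 -211.5] [26.   3.7] -76.6 z 0.06 mean [ 685.4 -211.5]
scene 0 255 top 0.172 lo [ 0.41  -0.194  0.101] hi [ 0.406 -0.197  0.162]
scene 2 265 top 0.171 lo [ 0.426 -0.295  0.1  ] hi [ 0.423 -0.297  0.162]
scene 3 194 top 0.171 lo [ 0.436 -0.338  0.099] hi [ 0.433 -0.344  0.164]
top 2 16 top 0.169 lo [nan nan nan] hi [ 0.415 -0.311  0.166]
top 3 134 top 0.173 lo [ 0.43  -0.339  0.101] hi [ 0.431 -0.345  0.165]
  return _methods._mean(a, axis=axis, dtype=dtype,
  ret = um.true_divide(
```

View pics/s9c.png

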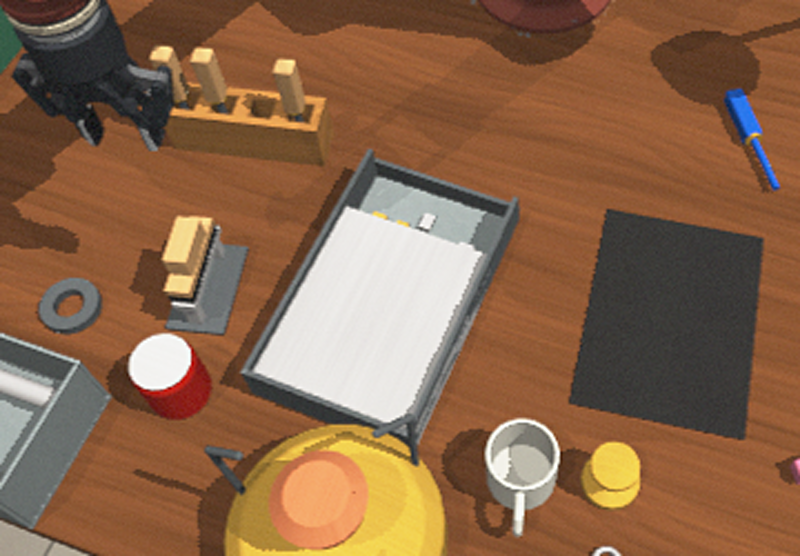

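The picture shows the scraper standing on the rest bar (centre within 1.5 mm, level), three files in the block, the plate empty, chips in the tray, the mat empty and the bystanders unmoved.

Run:
```python
from h import *
d=eyes.get_image('top');w=cloud(d,'top');comps(w,.4,.5,-.1,.1,.009,.03,mn=4);comps(w,.44,.73,-.11,.1,.049,.058,mn=8)
print(job.finish_job())
```

```text
18 [483.7  56.5] [16.4  6.7] -87.2 z 0.02 mean [483.7  56.5]
   15 [479.5 -29.5] [13.   7.4] 89.1 z 0.0197 mean [479.5 -29.4]
   12 [480.1 -60.1] [10.5  6.8] -85.7 z 0.0211 mean [480.1 -59.9]
   23 [461.3  -5.8] [16.4 10. ] 1.3 z 0.0153 mean [461.7  -5.6]
the job is handed in; nothing more can be done
None
```

The bench is tidied and the job handed in: all three files on the mat stand blade-down in the block, all four chips are in the catch tray, the scraper stands on the middle of its rest bar, and the mug, tin, burner head and ring were left alone.

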